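# Tip the bin, scoop the balls out of its nose

### The job

Raise the blue bin by its black handle bar until it is tipped right over to its stop, or nearly so, so that all four steel balls gather in its nose, and leave it tipped. Then take the scoop by its grip, gently slip its lip under the balls in the nose and lift them out, pour all four into the orange tray, and stand the scoop upright on the table and let go of it. Move the balls only by tipping and scooping, never with the fingers; do not ram the bin with the scoop, and leave the other things on the table where they lie.

Things in the scene. Friction and masses are not known exactly. Their poses are not given: they have to be found in the camera images.
- bin (a joint): tilt of the blue sheet-metal bin on its fixed stand, rad: 0 = floor level, grows as the handle end is raised and the nose goes down; end stop at 0.46 (26 degrees). A stiff friction hinge (1.2 N m, so about 6 to 12 N at the handle) holds the bin at any tilt it is left at
- bin_hinge (a point): point on the bin's hinge axis, midway across, 60 mm above the table. Its axes tilt with the bin: x from nose to handle end (away from the robot, +-0.2 rad), y along the hinge, z normal to the bin's floor; tipping raises +x and sinks -x. Floor's top face at z +12 mm, from x -45 (nose) to +115 mm; walls 4 mm thick, 48 mm high
- bin_corner (a point): middle of the crease between the bin's floor and nose wall; axes as bin_hinge. The nose is 72 mm wide for the first 25 mm, then widens evenly to 150 mm at 95 mm from the crease. The nose wall leans slightly outward: from the crease it runs along -x and +z at 80 degrees to the floor's plane, 48 mm high. Lowest place of the tipped bin, where the balls gather
- bin_handle (a point): centre of the bin's black round handle bar, 12 mm thick, 90 mm long along the bin's y, on two thin posts 35 mm above the rear wall's rim (x +117, z +95 mm from bin_hinge). Can be pinched from above, fingers closing along the bin's x
- scoop: loose aluminium scoop, 120 to 210 g, standing on the table. Origin under the blade, below the handle; z up the handle, -x forward to the open lip, y across. Blade 2 mm thick, 66 mm wide, x +8 to -70 mm (lip); back wall at x -8 and side walls 23 mm high, these from x -8 to -50 mm. Handle 12 (x) by 24 mm (y), black grip 14 by 26 mm, z 90 to 130 mm (top)
- scoop_lip (a point): middle of the scoop's front lip, on the underside, at x = -70 mm of the scoop; same axes
- scoop_grip (a point): centre of the scoop's black grip, 110 mm above the blade's underside; same axes
- tray: orange open tray, fixed to the table, right or left of the bin (it and the scoop trade places). Outside 140 (x) by 120 (y) by 34 mm high, walls and floor 4 mm; origin at the centre of its underside, z up
- ball0: polished steel ball, 16 mm diameter, 17 g, lying in the bin; origin at its centre
- ball1: polished steel ball, 16 mm diameter, 17 g, lying in the bin; origin at its centre
- ball2: polished steel ball, 16 mm diameter, 17 g, lying in the bin; origin at its centre
- ball3: polished steel ball, 16 mm diameter, 17 g, lying in the bin; origin at its centre
- flip_pack: small dark blue box, 57 x 90 x 23 mm, a bystander; origin at the centre of its underside
- pvc_tape: black roll of tape lying flat, 66 mm across, 18 mm high, a bystander; origin at the centre of its underside
- sanding_block: brown sanding block, 60 x 100 x 31 mm, a bystander; origin at the centre of its underside
- hex_bolt: steel bolt with nut lying on its side, 20 x 64 x 17 mm, a bystander; origin at the centre of its underside
- stand: dark steel stand fixed to the table, carrying the bin: foot plate 200 x 130 x 8 mm, two brackets to the hinge and two rests under the rear of the bin; origin on the table below bin_hinge, same yaw
Not all that is in view belongs to the job. Several things look just like the scoop: the one meant starts farthest to the robot's left.

How it is judged:
By the outcome, as a careful person would: the job done as asked, in the order asked, and still so for the second after the job is handed in, with the robot touching nothing.
It also fails if it takes over 72 s, if anything falls off the work surface, if the arm or the gripper's body presses on something with over 40 N, if the wrist force passes 120 N, or if a joint passes its speed limit or range.

### The arm

A 7-joint arm with a two-finger parallel gripper is mounted at the origin on a cart in front of the work surface, level with it; the furniture and walls round the work are solid. World frame = base frame: x ahead of the robot, y to its left, z up, the work surface at z = 0. Lengths are in m, angles in degrees, forces in N, time in s.
With the tool pointing down it reaches from about 0.4 to 0.85 m from the base axis. Payload 6.9 kg.
Tool frame: the origin (TCP) lies between the finger pads; the fingertips stand 22 mm ahead of it and the grasp point (between the pads) lies 3 mm ahead of it (env.tip_extent is the distance from the TCP to the fingertips, in m); z points along the fingers, y is the line along which they close (so a half turn about z gives the same grasp; the last joint's range is limited). The gripper opens to 85 mm and grips with 20 to 120 N. Pads are 22 mm wide; open, the fingers measure 114 mm over their backs; the gripper's body (76 mm by 85 mm) begins 54 mm behind the grasp point. The pads swing forward as they close: fully open they stand 13 mm farther back than shut.
Start: joints at [6.045, 29.078, -13.613, 85.955, 7.202, 65.827, -8.869], TCP at [0.625, -0, 0.253] pointing down, gripper open.
Joint ranges: [-176.47, 176.47], [-13.61, 117.27], [-81.72, 77.17], [0.22, 143.17], [-87.28, 267.28], [10, 112.55], [-165.47, 165.47]. Speed limits (degrees/s): [136.94, 136.94, 180, 180, 180, 180, 180].

### API

Orientations are given as a 3x3 rotation matrix whose columns are the frame's x, y, z axes.
In Python, from cell import env gives the robot as it stands.
- The arm moves only by the tool step_arm, never from a script. Its argument "deltas" is a list of rows, each a list of 4 numbers: the shift along the tool's x, y, z in mm, then the turn about the tool's z in degrees. In form: [[tx, ty, tz, roll], ...]. A call has 1 to 10 rows; each row shifts and turns the commanded pose from where the row before left it, along the tool's axes as they then stand; what a row does not reach is not made up. A row lasts 1/8 s, in which the tool goes at most 62.5 mm and 10.7 degrees, less where a joint would pass 70% of its speed; a pose out of reach is approached as far as the arm can. A call is refused whole if a number of a shift passes 62.5 or a number of a turn 10.7, either way. A call with a gripper value outside its range is refused whole. "fingers" is the gripper command: -1 is shut, 1 is fully open, values between are in proportion, set as the call begins (left out, the last holds). The fingers move at their own pace and stop on an object; "newtons" is the grip in N (left out, the last holds). Time passes only in rows, so rows that do not move let the fingers close. It gives the time, the measured TCP pose, the force, the opening and the grip force at its end, in the units of the state.
- env.read_state(): the state, without advancing time (a new reading comes with each control period).
- env.read_camera(name): name is "scene" or "side" or "wrist"; returns a dict with "frame" (400x640x3 uint8, red, green, blue), "z_map" (400x640 float32, m along the optical axis (not along the pixel's ray), 0 where there is no reading), "camera_matrix" (3x3 intrinsics, pixels), "view" (4x4, takes a point from world to camera coordinates); the wrist camera has in their place "mount" (4x4, takes a point from camera to tool coordinates, whose origin is the TCP and whose axes are the flange's). Camera axes: x right, y down, z forward; pixel columns grow to the right and rows downward; lengths in m; the calibration is good to about 2 mm. The wrist camera is an equidistant fisheye: a pixel r from the principal point sees the ray r / f radians off the axis. A picture is of the moment at which its call begins: read the wrist's pose just before it.
- env.close_job(): hands the job in; it is judged then, once.
The state is a dict: "clock": time; "qpos": joint angles; "joint_velocities": joint speeds; "joint_torque": joint torques, N m; "position": TCP position; "tcp_rot": TCP orientation; "force": force on the tool from outside, world axes, zero at the start; "wrist_torque": the same for the moment, N m; "finger_gap": finger opening in m; "gripper_force": force on a finger pad.
Only numpy, scipy, OpenCV 4.12 (cv2) and the standard library are available. Lean on these libraries where they do the work, as an engineer would, in place of code of your own. Each camera call takes 0.05 s, during which the arm holds its last target. There are 200 camera calls.

## Working session

There is one attempt and no reset: what is moved stays moved. The work goes in short steps, Python scripts to look and compute and a tool call to move; the robot and the scene stay as the last step left them, time stands still between calls to the robot, and variables do not carry over. Pictures are saved under pics/ and viewed, at most 10 in all, crops included, and the job is handed in when it is done.

Besides the shell and the picture viewer there is one more tool, called after "Request:" as a command line: name --pt "numbers of a row" for each row, then --argument value for the rest. step_arm: Moves the arm, as the interface text tells. Its arguments: {"type":"object","properties":{"deltas":{"type":"array"},"fingers":{"type":"number"},"newtons":{"type":"number"}},"required":["deltas"]}

```bash
mkdir -p pics
cat > h.py <<'E'
import numpy as np, cv2
from cell import env
def cam(n):
    s=env.read_state(); c=env.read_camera(n); return s,c
def cloud(c):
    K=np.array(c['camera_matrix']);z=c['z_map'];v,u=np.mgrid[:z.shape[0],:z.shape[1]]
    P=np.stack([(u-K[0,2])/K[0,0]*z,(v-K[1,2])/K[1,1]*z,z],-1)
    T=np.linalg.inv(np.array(c['view']));W=P@T[:3,:3].T+T[:3,3];W[z==0]=np.nan;return W
E
python3 - <<'E'
from h import *
print(env.read_state())
for n in('scene','side'):
    s,c=cam(n);cv2.imwrite(f'pics/{n}0.png',c['frame'][:,:,::-1]);np.save(f'{n}0.npy',cloud(c));print(n,np.array(c['view']).round(3).tolist())
E
```

```text
{'clock': 0.0, 'qpos': array([  6.04550138,  29.12514733, -13.60906383,  86.00804399,
         7.20305163,  65.82649812,  -8.86968199]), 'joint_velocities': array([ 0.03617735, -0.0045912 , -0.00653416,  0.04921406, -0.01157399,
        0.03187577, -0.0171512 ]), 'joint_torque': array([ 1.19726570e-03, -6.20588279e+01, -2.18696728e+00, -2.49655455e+01,
        1.23123583e-02,  1.21321963e-02,  2.04169703e-05]), 'position': array([ 6.24545035e-01, -9.15810901e-05,  2.52437819e-01]), 'tcp_rot': array([[-2.60054464e-06,  9.99998455e-01, -1.75792368e-03],
       [ 9.99999999e-01,  2.51596790e-06, -4.81139346e-05],
       [-4.81094374e-05, -1.75792380e-03, -9.99998454e-01]]), 'force': array([-1.01249528,  0.0910143 , -0.62066432]), 'wrist_torque': array([-0.02262437, -0.03411357, -0.00787536]), 'gripper_force': 0.0, 'finger_gap': 0.08561380759797646}
scene [[0.612, -0.791, 0.002, -0.316], [-0.62, -0.481, -0.62, 0.453], [0.492, 0.378, -0.784, 1.106], [0.0, 0.0, 0.0, 1.0]]
side [[-0.854, -0.52, -0.015, 0.491], [-0.312, 0.535, -0.785, 0.241], [0.416, -0.666, -0.619, 0.843], [0.0, 0.0, 0.0, 1.0]]
```

View pics/scene0.png

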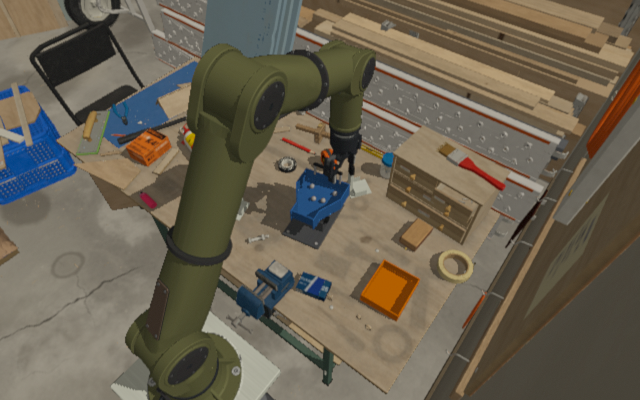

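View pics/side0.png

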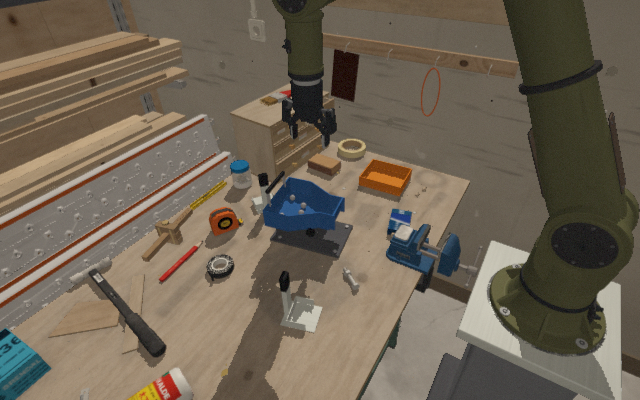

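The scene view shows the bin near (318,198), the tray near (390,290) on the right, and the arm hiding the scoop. The side view shows the bin at (305,210), its handle bar at about (275,180), the left scoop at (300,310), and a look-alike scoop behind the bin at (262,195).

Run:
```python
from h import *
im=cv2.imread('pics/side0.png');W=np.load('side0.npy')
big=cv2.resize(im[160:345,225:425],None,fx=4,fy=3.2,interpolation=cv2.INTER_CUBIC)
big=cv2.resize(im[160:345,225:385],(690,598)[0:2] if 0 else (518,599),interpolation=cv2.INTER_CUBIC);cv2.imwrite('pics/crop1.png',big)
hsv=cv2.cvtColor(im,cv2.COLOR_BGR2HSV)
def pts(m): 
    p=W[m];return p[~np.isnan(p[:,0])]
v,u=np.mgrid[:400,:640]
# scoop region
m=(u>270)&(u<330)&(v>265)&(v<340)&(W[...,2]>0.001)
p=pts(m)
for lo,hi in((.085,.14),(.03,.085),(.012,.03),(.001,.006)):
    q=p[(p[:,2]>lo)&(p[:,2]<hi)];q=q[(abs(q[:,:2]-np.median(q[:,:2],0))<.1).all(1)]
    print('scoop',lo,len(q),q.mean(0).round(4),q.min(0).round(3),q.max(0).round(3), cv2.minAreaRect(q[:,:2].astype(np.float32)))
b=(hsv[...,0]>100)&(hsv[...,0]<125)&(hsv[...,1]>120)&(u>255)&(u<350)&(v>170)&(v<240)
p=pts(b);print('bin',len(p),p.min(0),p.max(0),p.mean(0))
k=(hsv[...,2]<60)&(u>255)&(u<292)&(v>165)&(v<205)
p=pts(k)
for z0 in np.arange(.05,.2,.015):
    q=p[(p[:,2]>z0)&(p[:,2]<z0+.015)]
    if len(q):print('blk',z0.round(3),len(q),q.mean(0).round(3),q.min(0).round(3),q.max(0).round(3))
o=(hsv[...,0]<18)&(hsv[...,1]>180)&(u>350)&(u<420)&(v>150)&(v<200)
p=pts(o);q=p[p[:,2]>.03];print('tray',cv2.minAreaRect(q[:,:2].astype(np.float32)),q[:,2].max())
```

```text
scoop 0.085 201 [0.4817 0.3167 0.1152] [0.475 0.3   0.085] [0.494 0.327 0.132] ((0.4844956696033478, 0.312847763299942), (0.014505768194794655, 0.026250101625919342), 14.219423294067383)
scoop 0.03 144 [0.4808 0.3175 0.0585] [0.476 0.301 0.031] [0.488 0.326 0.085] ((0.48001828789711, 0.31416574120521545), (0.02460515685379505, 0.010826322250068188), 76.99791717529297)
scoop 0.012 223 [0.4667 0.3081 0.0197] [0.427 0.266 0.012] [0.487 0.342 0.03 ] ((0.4640342891216278, 0.3065195083618164), (0.05505998805165291, 0.06886637210845947), 17.824813842773438)
scoop 0.001 1598 [0.4669 0.2856 0.0022] [0.373 0.186 0.001] [0.568 0.382 0.006] ((0.48586586117744446, 0.2700844407081604), (0.1402025818824768, 0.20404386520385742), 31.000839233398438)
bin 2933 [ 0.49461244 -0.00246015  0.06677628] [0.75756841 0.16515868 0.12303436] [0.60381984 0.07321532 0.09202995]
blk 0.08 3 [0.752 0.049 0.094] [0.749 0.041 0.094] [0.757 0.058 0.094]
blk 0.095 34 [0.752 0.053 0.103] [0.743 0.045 0.096] [0.763 0.061 0.11 ]
blk 0.11 41 [0.751 0.052 0.118] [0.743 0.041 0.11 ] [0.765 0.062 0.125]
blk 0.125 33 [0.753 0.05  0.129] [0.743 0.037 0.125] [0.763 0.059 0.134]
blk 0.14 2 [0.665 0.134 0.154] [0.663 0.134 0.154] [0.666 0.134 0.155]
blk 0.155 108 [0.673 0.091 0.16 ] [0.662 0.043 0.155] [0.686 0.136 0.164]
tray ((0.5106024742126465, -0.26552706956863403), (0.1408243179321289, 0.12648366391658783), 4.682138919830322) 0.039143873158778764
```

View pics/crop1.png

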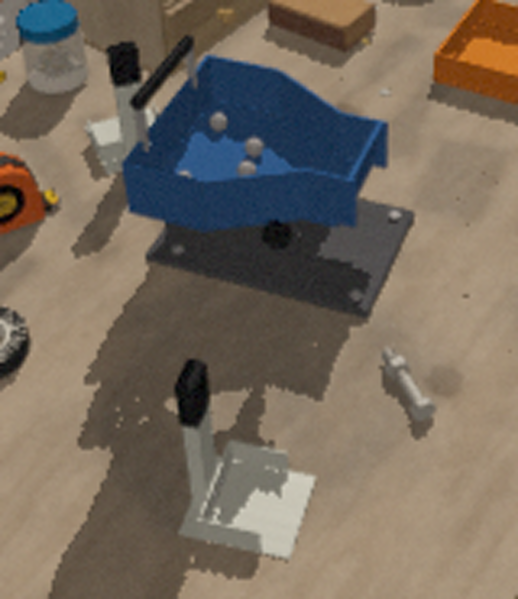

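Run:
```python
from h import *
im=cv2.imread('pics/side0.png');W=np.load('side0.npy');hsv=cv2.cvtColor(im,cv2.COLOR_BGR2HSV)
v,u=np.mgrid[:400,:640]
k=(hsv[...,2]<70)&(u>255)&(u<292)&(v>165)&(v<205)
p=W[k];p=p[(p[:,2]>.148)&(p[:,2]<.17)&(p[:,0]<.7)]
c=p.mean(0);d=np.linalg.svd(p-c)[2][0];t=(p-c)@d;d=d*np.sign(d[1])
print(c,d,np.ptp(t),'mid',c+d*((p-c)@d).max()/2+d*((p-c)@d).min()/2,'yaw',np.degrees(np.arctan2(-d[0],d[1])))
# nose wall/top rim: blue points near the top
b=(hsv[...,0]>100)&(hsv[...,0]<125)&(hsv[...,1]>120)&(u>255)&(u<350)&(v>170)&(v<240)
p=W[b];p=p[p[:,2]>.112]
print('rim',p.min(0),p.max(0));h,_=0,0
hull=cv2.convexHull(p[:,:2].astype(np.float32))[:,0];print(hull.round(3).tolist())
```

```text
[0.67294021 0.09155399 0.15962742] [-0.17567319  0.9844368  -0.00480818] 0.09733459267041075 mid [0.67368505 0.08738004 0.15964781] yaw 10.117954038954295
rim [ 0.49487308 -0.00116309  0.11202373] [0.75756841 0.16515868 0.12303436]
[[0.7580000162124634, 0.06199999898672104], [0.6610000133514404, 0.16500000655651093], [0.6600000262260437, 0.16500000655651093], [0.652999997138977, 0.164000004529953], [0.6399999856948853, 0.16200000047683716], [0.6309999823570251, 0.1599999964237213], [0.5929999947547913, 0.15299999713897705], [0.4970000088214874, 0.09399999678134918], [0.4950000047683716, 0.09300000220537186], [0.5099999904632568, 0.019999999552965164], [0.5109999775886536, 0.017999999225139618], [0.6240000128746033, -0.0010000000474974513], [0.6269999742507935, -0.0010000000474974513], [0.6399999856948853, -0.0], [0.6460000276565552, 0.0010000000474974513], [0.6840000152587891, 0.009999999776482582], [0.6890000104904175, 0.012000000104308128]]
```

Request:
step_arm --pt "30 16 0 0" --pt "30 17 0 0" --pt "28 16 0 -5.5" --pt "0 0 20 -5.4" --pt "0 0 30 0" --pt "0 0 30 0" --pt "0 0 14 0" --pt "0 0 0 0" --fingers -0.06

```text
clock: 1.1
position: [0.6735, 0.0878, 0.1583]
tcp_rot: [[-0.189, 0.982, -0.002], [0.982, 0.189, -0.0], [0.0, -0.002, -1.0]]
force: [-0.1, 0.3, 0.3]
finger_gap: 0.0402
gripper_force: 0.0
```

Request:
step_arm --pt "0 0 0 0" --pt "0 0 0 0" --pt "0 0 0 0" --pt "0 -5.6 -6.5 0" --pt "0 -6 -6.2 0" --pt "0 0 0 0" --fingers -1 --newtons 50

```text
clock: 1.85
position: [0.6656, 0.0864, 0.1745]
tcp_rot: [[-0.189, 0.982, 0.008], [0.982, 0.189, 0.002], [0.0, 0.008, -1.0]]
force: [6.4, 2.9, -0.5]
finger_gap: 0.0103
gripper_force: 49.9
```

Run:
```python
from h import *
s,c=cam('side');im=c['frame'][:,:,::-1].copy();cv2.imwrite('pics/side1.png',cv2.resize(im[90:250,225:385],(600,600),interpolation=cv2.INTER_CUBIC));np.save('side1.npy',cloud(c));print(s['position'],s['force'],s['wrist_torque'])
```

```text
[0.66557483 0.08639918 0.17449236] [ 6.40334587  2.86388845 -0.48997467] [ 0.2733972  -1.59234578 -0.01911971]
```

View pics/side1.png

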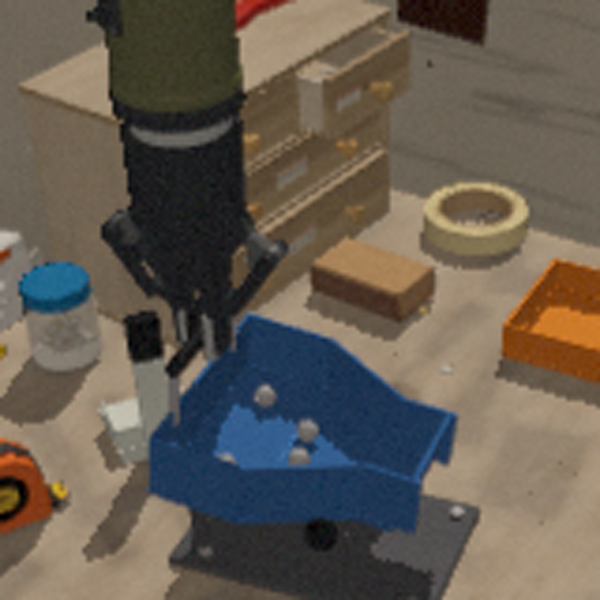

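The bar is pinched between the fingers, just left of (200,345) in the crop, and the bin has barely tilted. I'll continue the arc.

Request:
step_arm --pt "0 -6.2 -5.8 0" --pt "0 -6.6 -5.4 0" --pt "0 -6.9 -5.1 0" --pt "0 -7.2 -4.6 0" --pt "0 -7.4 -4.3 0" --pt "0 -7.6 -3.8 0" --pt "0 -3 -1 0" --pt "0 0 0 0" --pt "0 0 0 0"

```text
clock: 3.02
position: [0.624, 0.0783, 0.2054]
tcp_rot: [[-0.189, 0.982, 0.014], [0.982, 0.189, 0.003], [0.0, 0.014, -1.0]]
force: [11.8, 1.5, 0.6]
finger_gap: 0.0101
gripper_force: 49.7
```

Request:
step_arm --pt "0 -4 0 0" --pt "0 -3 0 0" --pt "0 0 0 0" --pt "0 0 0 0"

```text
clock: 3.52
position: [0.6235, 0.0783, 0.2056]
tcp_rot: [[-0.189, 0.982, 0.027], [0.982, 0.189, 0.006], [0.001, 0.027, -1.0]]
force: [35.7, 5.1, -15.0]
finger_gap: 0.01
gripper_force: 49.1
```

Run:
```python
from h import *
s,c=cam('side');im=c['frame'][:,:,::-1].copy();W=cloud(c);np.save('side2.npy',W);cv2.imwrite('pics/side2f.png',im)
print(s['position'],s['force'])
hsv=cv2.cvtColor(im,cv2.COLOR_BGR2HSV);v,u=np.mgrid[:400,:640]
b=(hsv[...,0]>100)&(hsv[...,0]<125)&(hsv[...,1]>120)&(u>245)&(u<360)&(v>140)&(v<240)
H=np.array([.559,.0664,.06]);y=np.radians(10.9);R=np.array([[np.cos(y),-np.sin(y),0],[np.sin(y),np.cos(y),0],[0,0,1]])
p=(W[b]-H)@R;p=p[~np.isnan(p[:,0])]
# floor plane: inside points |y|<.03
rng=np.random.default_rng(0);best=(0,)
q=p[(abs(p[:,1])<.06)&(p[:,0]<.1)]
for i in range(2000):
    a=q[rng.choice(len(q),3,False)];n=np.cross(a[1]-a[0],a[2]-a[0]);L=np.linalg.norm(n)
    if L<1e-6: continue
    n/=L;n*=np.sign(n[2]);
    if n[2]<.8: continue
    k=(abs((q-a[0])@n)<.002).sum()
    if k>best[0]:best=(k,n,a[0]@n)
print(len(q),best,'tilt',np.degrees(np.arctan2(-best[1][0],best[1][2])))
```

```text
[0.62352181 0.07826399 0.20556845] [ 35.65629935   5.05531785 -15.01111285]
1922 (np.int64(916), array([-0.44965174,  0.00346169,  0.89319725]), np.float64(0.011478268849404517)) tilt 26.7215152500829
```

Request:
step_arm --pt "0 6 0 0" --pt "0 0 0 0" --pt "0 0 0 0" --fingers 0

```text
clock: 3.95
position: [0.617, 0.077, 0.2023]
tcp_rot: [[-0.189, 0.982, -0.0], [0.982, 0.189, -0.0], [-0.0, -0.0, -1.0]]
force: [-0.8, 0.2, 0.5]
finger_gap: 0.0427
gripper_force: 0.0
```

Request:
step_arm --pt "0 0 -30 0" --pt "0 0 -30 0" --pt "52 -19 0 0" --pt "52 -19 0 0" --pt "52 -19 0 0" --pt "52 -19 0 0" --pt "50 -18 0 0" --pt "0 0 0 0"

```text
clock: 4.95
position: [0.4726, 0.3173, 0.2625]
tcp_rot: [[-0.197, 0.98, -0.001], [0.98, 0.197, 0.002], [0.003, -0.001, -1.0]]
force: [0.1, -0.7, -0.2]
finger_gap: 0.0429
gripper_force: 0.0
```

Run:
```python
from h import *
s,c=cam('wrist');im=c['frame'][:,:,::-1].copy();cv2.imwrite('pics/wrist1.png',im);np.savez('wrist1.npz',z=c['z_map'],K=c['camera_matrix'],M=c['mount'],p=s['position'],R=s['tcp_rot'])
print(s['position'],c['camera_matrix'],c['mount'])
s,c=cam('side');np.save('side3.npy',cloud(c));cv2.imwrite('pics/side3.png',c['frame'][:,:,::-1])
```

```text
[0.47259939 0.31727693 0.26254916] [[309.70691629   0.         314.9918898 ]
 [  0.         309.70691629 196.67641019]
 [  0.           0.           1.        ]] [[-7.23639442e-05 -9.55807616e-01 -2.93992850e-01  7.46320823e-02]
 [ 9.99999219e-01  2.97682419e-04 -1.21394453e-03 -2.30634457e-04]
 [ 1.24781393e-03 -2.93992708e-01  9.55806848e-01 -1.20521351e-01]
 [ 0.00000000e+00  0.00000000e+00  0.00000000e+00  1.00000000e+00]]
```

View pics/wrist1.png

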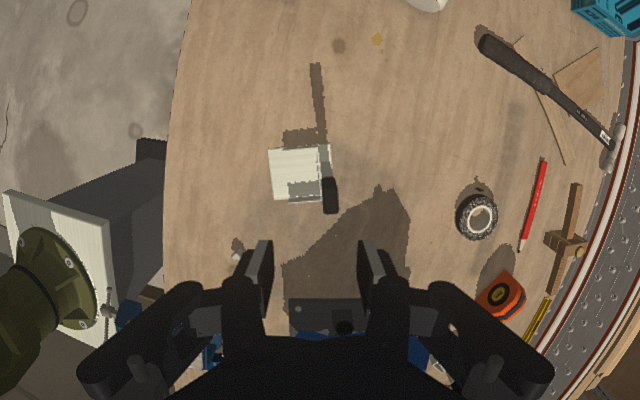

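The wrist view shows the scoop at (300,172): the blade is white and its lip points left, toward the robot. The black grip top is at (330,195).

```bash
cat >> h.py <<'E'
def wcloud(z,K,M,p,R):
    v,u=np.mgrid[:z.shape[0],:z.shape[1]];a=u-K[0,2];b=v-K[1,2];r=np.hypot(a,b)+1e-9;th=r/K[0,0]
    t=np.tan(th);P=np.stack([a/r*t*z,b/r*t*z,z],-1);P[(z==0)|(th>1.4)]=np.nan
    return (P@M[:3,:3].T+M[:3,3])@np.asarray(R).T+p
E
python3 - <<'E'
from h import *
d=np.load('wrist1.npz');W=wcloud(d['z'],d['K'],d['M'],d['p'],d['R'])
S=W[130:220,255:350].reshape(-1,3);S=S[~np.isnan(S[:,0])]
for lo,hi in((.12,.14),(.09,.14),(.016,.03),(.0012,.005)):
    q=S[(S[:,2]>lo)&(S[:,2]<hi)];print(lo,len(q),q.mean(0).round(4),cv2.minAreaRect(q[:,:2].astype(np.float32)))
print(np.nanpercentile(S[:,2],[1,30,50,99]))
im=cv2.imread('pics/wrist1.png');hs=cv2.cvtColor(im,cv2.COLOR_BGR2HSV)
m=np.zeros((400,640),bool);m[130:220,255:350]=1
wh=m&(hs[...,1]<45)&(hs[...,2]>90)&(W[...,2]<.035);q=W[wh];print('white',len(q),cv2.minAreaRect(q[:,:2].astype(np.float32)),q.mean(0))
E
```

```text
0.12 470 [0.4856 0.3149 0.1291] ((0.48589205741882324, 0.31397515535354614), (0.013905412517488003, 0.025218047201633453), 12.832632064819336)
0.09 582 [0.4849 0.3169 0.1248] ((0.4855545163154602, 0.31403738260269165), (0.014730492606759071, 0.026002269238233566), 16.414546966552734)
0.016 241 [0.468  0.3061 0.0217] ((0.46441537141799927, 0.3072636127471924), (0.05572386831045151, 0.06678293645381927), 17.227537155151367)
0.0012 2421 [0.4506 0.3038 0.0021] ((0.457498162984848, 0.29887136816978455), (0.12031739950180054, 0.11755910515785217), 10.712960243225098)
[-1.69005040e-03  1.06657406e-05  7.76041660e-04  1.30220903e-01]
white 2874 ((0.4562084972858429, 0.3047923147678375), (0.07803972065448761, 0.06665677577257156), 16.867603302001953) [0.45288142 0.30403625 0.00404668]
```

Request:
step_arm --pt "0 10 0 10.5" --pt "0 0 0 10.5" --pt "0 0 0 10.5" --pt "0 0 0 10.5" --pt "0 0 0 10.5" --pt "0 0 0 10.5" --pt "0 0 0 10.5" --pt "0 0 0 10.5" --pt "0 0 0 0" --fingers 0.3

```text
clock: 6.18
position: [0.4871, 0.3129, 0.262]
tcp_rot: [[0.957, 0.289, 0.0], [0.289, -0.957, -0.001], [-0.0, 0.001, -1.0]]
force: [0.2, 0.5, -0.2]
finger_gap: 0.0556
gripper_force: 0.0
```

Run:
```python
from h import *
s=env.read_state();R=np.array(s['tcp_rot']);p=s['position'];print(s['qpos'],p,R.round(3).tolist(),s['finger_gap'])
print('yaw y',np.degrees(np.arctan2(R[1,1],R[0,1])),R.T@(np.array([.4855,.314,.113])-p)*1000)
```

```text
[ -35.92238524   24.25075093    1.14116256   92.48337559   -0.46323856
   63.29014421 -107.85374159] [0.48706049 0.31289177 0.26201269] [[0.957, 0.289, 0.0], [0.289, -0.957, -0.001], [-0.0, 0.001, -1.0]] 0.05556141408259973
yaw y -73.18020650933342 [ -1.16967074  -1.66359003 149.01110303]
```

Request:
step_arm --pt "-1 -1.5 45 0" --pt "0 0 50 0" --pt "0 0 40 0" --pt "0 0 14 0" --pt "0 0 0 0"

```text
clock: 6.8
position: [0.4852, 0.3151, 0.1129]
tcp_rot: [[0.957, 0.292, -0.001], [0.292, -0.957, -0.001], [-0.001, 0.0, -1.0]]
force: [0.6, 0.2, 0.3]
finger_gap: 0.0553
gripper_force: 0.0
```

Request:
step_arm --pt "0 0 0 0" --pt "0 0 0 0" --pt "0 0 0 0" --pt "0 0 0 0" --pt "0 0 -20 0" --pt "0 0 -20 0" --pt "0 0 0 0" --fingers -1 --newtons 50

```text
clock: 7.68
position: [0.4855, 0.3163, 0.1544]
tcp_rot: [[0.957, 0.291, 0.002], [0.291, -0.957, 0.002], [0.003, -0.001, -1.0]]
force: [0.5, -0.4, -1.7]
finger_gap: 0.0255
gripper_force: 50.9
```

Run:
```python
from h import *
s,c=cam('wrist');im=c['frame'][:,:,::-1].copy();cv2.imwrite('pics/wrist2.png',im);np.savez('wrist2.npz',z=c['z_map'],K=c['camera_matrix'],M=c['mount'],p=s['position'],R=s['tcp_rot'])
s,c=cam('side');np.save('side4.npy',cloud(c));cv2.imwrite('pics/side4.png',c['frame'][:,:,::-1])
a=cv2.resize(im[:,120:520],(400,400));b=cv2.resize(c['frame'][60:360,200:500,::-1],(400,400));cv2.imwrite('pics/m4.png',np.hstack([a,b]))
print(s['force'],s['wrist_torque'],s['position'])
```

```text
[-0.26887885 -1.02934129 -2.4244267 ] [ 0.00609571  0.03212222 -0.00405441] [0.48496493 0.31589473 0.15333967]
```

View pics/m4.png

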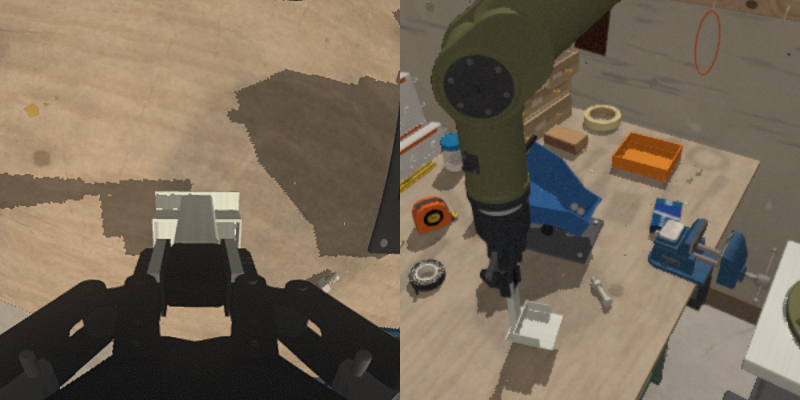

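Run:
```python
from h import *
W=np.load('side0.npy');im=cv2.imread('pics/side0.png');hsv=cv2.cvtColor(im,cv2.COLOR_BGR2HSV)
p=W[205:240,385:415].reshape(-1,3);p=p[p[:,2]>.008];print('flip',p.min(0),p.max(0))
v,u=np.mgrid[:400,:640]
for W,im in((W,im),(np.load('scene0.npy'),cv2.imread('pics/scene0.png'))):
    hsv=cv2.cvtColor(im,cv2.COLOR_BGR2HSV)
    o=(hsv[...,0]<18)&(hsv[...,1]>180);p=W[o];p=p[(abs(p[:,0]-.51)<.12)&(abs(p[:,1]+.265)<.1)]
    q=p[p[:,2]>.028];print('tray',len(q),cv2.minAreaRect(q[:,:2].astype(np.float32)),np.percentile(q[:,1],[1,99]),q[:,2].max())
```

```text
flip [ 0.30633588 -0.14805444  0.00821796] [0.42341897 0.0397087  0.08564756]
tray 242 ((0.5102773308753967, -0.26550355553627014), (0.14148062467575073, 0.1264771968126297), 4.624776840209961) [-0.32908582 -0.20135678] 0.039143873158778764
tray 232 ((0.5102447867393494, -0.2660600244998932), (0.14085988700389862, 0.11961901187896729), 4.136058807373047) [-0.3287173  -0.20393812] 0.03892915049977708
```

```bash
cat >> h.py <<'E'
def plan(p0,yaw0,wps):
    """wps: (x,y,z mm-accurate m, tool-x yaw deg, rows); prints rows [tx,ty,tz,roll]"""
    p=np.array(p0,float);y=yaw0
    for *q,y1,n in wps:
        out=[];d=(np.array(q)-p)/n;r=-(y1-y)/n
        for i in range(n):
            a=np.radians(y);tx=d[0]*np.cos(a)+d[1]*np.sin(a);ty=d[0]*np.sin(a)-d[1]*np.cos(a)
            out.append([round(tx*1000,1),round(ty*1000,1),round(-d[2]*1000,1),round(r,1)]);y-=r
        p=np.array(q);print(out)
def now():
    s=env.read_state();R=np.array(s['tcp_rot']);return s,np.array(s['position']),np.degrees(np.arctan2(R[1,0],R[0,0]))
E
python3 - <<'E'
from h import *
s,p,y=now();print(p,y)
plan(p,y,[(.455,.316,.245,17,2),(.46,.06,.245,45,6),(.50,-.10,.235,94.3,5),(.505,-.116,.131,94.3,3)])
E
```

```text
[0.48457093 0.31565575 0.15263827] 16.915435308255148
[[np.float64(-14.1), np.float64(-4.5), np.float64(-46.2), np.float64(-0.0)], [np.float64(-14.1), np.float64(-4.5), np.float64(-46.2), np.float64(-0.0)]]
[[np.float64(-11.7), np.float64(41.0), np.float64(-0.0), np.float64(-4.7)], [np.float64(-15.0), np.float64(40.0), np.float64(-0.0), np.float64(-4.7)], [np.float64(-18.2), np.float64(38.6), np.float64(-0.0), np.float64(-4.7)], [np.float64(-21.3), np.float64(37.0), np.float64(-0.0), np.float64(-4.7)], [np.float64(-24.2), np.float64(35.1), np.float64(-0.0), np.float64(-4.7)], [np.float64(-27.0), np.float64(33.1), np.float64(-0.0), np.float64(-4.7)]]
[[np.float64(-17.0), np.float64(28.3), np.float64(2.0), np.float64(-9.9)], [np.float64(-21.6), np.float64(25.0), np.float64(2.0), np.float64(-9.9)], [np.float64(-25.5), np.float64(20.9), np.float64(2.0), np.float64(-9.9)], [np.float64(-28.7), np.float64(16.2), np.float64(2.0), np.float64(-9.9)], [np.float64(-31.1), np.float64(11.1), np.float64(2.0), np.float64(-9.9)]]
[[np.float64(-5.4), np.float64(1.3), np.float64(34.7), np.float64(-0.0)], [np.float64(-5.4), np.float64(1.3), np.float64(34.7), np.float64(-0.0)], [np.float64(-5.4), np.float64(1.3), np.float64(34.7), np.float64(-0.0)]]
```

Request:
step_arm --pt "-14 -4.5 -46 0" --pt "-14 -4.5 -46 0" --pt "-12 41 0 -4.7" --pt "-15 40 0 -4.7" --pt "-18 39 0 -4.7" --pt "-21 37 0 -4.7" --pt "-24 35 0 -4.7" --pt "-27 33 0 -4.7"

```text
clock: 8.78
position: [0.4601, 0.0588, 0.2441]
tcp_rot: [[0.704, 0.71, -0.002], [0.71, -0.704, -0.0], [-0.001, -0.001, -1.0]]
force: [1.1, -0.6, -0.5]
finger_gap: 0.0255
gripper_force: 50.9
```

Request:
step_arm --pt "-17 28 2 -9.9" --pt "-22 25 2 -9.9" --pt "-25 21 2 -9.9" --pt "-29 16 2 -9.9" --pt "-31 11 2 -9.9" --pt "-5 1 35 0" --pt "0 0 35 0" --pt "0 0 0 0" --pt "0 0 0 0"

```text
clock: 9.9
position: [0.5024, -0.1043, 0.1655]
tcp_rot: [[-0.081, 0.997, 0.0], [0.997, 0.081, 0.0], [0.0, 0.0, -1.0]]
force: [-0.8, -0.1, -0.9]
finger_gap: 0.0251
gripper_force: 50.9
```

Run:
```python
from h import *
s,p,y=now();print(p,y,s['force'],s['wrist_torque'],s['qpos'][6])
plan(p,y,[(.505,-.118,.131,94.3,2)])
```

```text
[ 0.50237926 -0.10429085  0.16550445] 94.61948721316357 [-0.82816136 -0.13247502 -0.87326135] [ 0.00066181 -0.03165331  0.05535618] 9.122857177436739
[[np.float64(-6.9), np.float64(0.8), np.float64(17.3), np.float64(0.2)], [np.float64(-6.9), np.float64(0.8), np.float64(17.3), np.float64(0.2)]]
```

Request:
step_arm --pt "-10 1 17 0" --pt "-10 1 17 0" --pt "-10 0 0 0" --pt "-8 0 -4 0" --pt "-8 0 -4 0" --pt "-8 0 -3 0" --pt "-8 0 -3 0" --pt "0 0 0 0" --newtons 20

```text
clock: 10.9
position: [0.5093, -0.167, 0.1455]
tcp_rot: [[-0.079, 0.997, 0.001], [0.997, 0.079, -0.001], [-0.001, 0.001, -1.0]]
force: [0.1, 3.1, -0.9]
finger_gap: 0.0254
gripper_force: 50.5
```

```bash
cat >> h.py <<'E'
def save(n):
    s,c=cam('wrist');im=c['frame'][:,:,::-1].copy();cv2.imwrite(f'pics/{n}.png',im);W=wcloud(c['z_map'],c['camera_matrix'],np.array(c['mount']),s['position'],s['tcp_rot']);np.save(n+'.npy',W);return s,im,W
def tilt(s,im,W):
    """lip-down tilt (deg) of held scoop from its handle/blade points seen by the wrist camera (tool frame, z down)"""
    T=(W-s['position'])@np.array(s['tcp_rot']);T=T.reshape(-1,3);h=cv2.cvtColor(im,cv2.COLOR_BGR2HSV).reshape(-1,3)
    # handle back face: |y|<9mm, between 25 and 85 mm below the grasp point
    m=(abs(T[:,1])<.009)&(T[:,2]>.03)&(T[:,2]<.085)&(abs(T[:,0])<.09);q=T[m]
    a=np.polyfit(q[:,2],q[:,0],1) if len(q)>20 else [0,0]
    return len(q),np.degrees(np.arctan(a[0])),a[1]
E
python3 - <<'E'
from h import *
s,p,y=now();print(p,y,s['force'],s['wrist_torque'])
r=save('w5');print(tilt(*r))
d=np.load('wrist2.npz');W=wcloud(d['z'],d['K'],d['M'],d['p'],d['R']);print('ref',tilt(dict(position=d['p'],tcp_rot=d['R']),cv2.imread('pics/wrist2.png'),W))
E
```

```text
[ 0.50929063 -0.16701611  0.14546247] 94.54629866810427 [ 0.06105865  3.07397244 -0.85091656] [ 0.52476499 -0.00273798  0.00840138]
(1499, np.float64(14.368804746349031), np.float64(0.0069921367819442935))
ref (960, np.float64(-0.24860606591933684), np.float64(0.005652910325117281))
```

Request:
step_arm --pt "-9 0 -2 0" --pt "-9 0 -2 0" --pt "-9 0 -1 0" --pt "-9 0 -0.5 0" --pt "-6 0 0 0" --pt "0 0 0 0" --newtons 20 --fingers -1

```text
clock: 11.7
position: [0.5124, -0.2089, 0.1504]
tcp_rot: [[-0.079, 0.997, 0.0], [0.997, 0.079, -0.001], [-0.001, 0.0, -1.0]]
force: [-0.1, 1.3, -0.3]
finger_gap: 0.0258
gripper_force: 50.0
```

Run:
```python
from h import *
s,p,y=now();print(p,y,s['force'],s['wrist_torque'],s['gripper_force'])
r=save('w6');print(tilt(*r))
```

```text
[ 0.51236191 -0.20885739  0.15041122] 94.54599389368002 [-0.11307026  1.27393583 -0.27294954] [ 0.52581777 -0.04276043 -0.03578237] 50.0100713968277
(2348, np.float64(32.236907130607555), np.float64(0.00946690093184701))
```

Run:
```python
from h import *
s,p,y=now()
plan(p,y,[(.508,-.16,.19,94.5,2),(.52,-.08,.31,70,3),(.60,.0745,.32,10.9,6)])
```

```text
[[np.float64(24.4), np.float64(-0.2), np.float64(-19.8), np.float64(0.0)], [np.float64(24.4), np.float64(-0.2), np.float64(-19.8), np.float64(0.0)]]
[[np.float64(26.3), np.float64(6.1), np.float64(-40.0), np.float64(8.2)], [np.float64(26.9), np.float64(2.3), np.float64(-40.0), np.float64(8.2)], [np.float64(26.9), np.float64(-1.6), np.float64(-40.0), np.float64(8.2)]]
[[np.float64(28.8), np.float64(3.7), np.float64(-1.7), np.float64(9.8)], [np.float64(29.0), np.float64(-1.3), np.float64(-1.7), np.float64(9.8)], [np.float64(28.3), np.float64(-6.2), np.float64(-1.7), np.float64(9.8)], [np.float64(26.9), np.float64(-10.9), np.float64(-1.7), np.float64(9.8)], [np.float64(24.6), np.float64(-15.4), np.float64(-1.7), np.float64(9.8)], [np.float64(21.6), np.float64(-19.4), np.float64(-1.7), np.float64(9.8)]]
```

Request:
step_arm --pt "24 0 -20 0" --pt "24 0 -20 0" --pt "26 6 -40 8.2" --pt "27 2 -40 8.2" --pt "27 -2 -40 8.2" --pt "29 4 -2 9.8" --pt "29 -1 -2 9.8" --pt "28 -6 -2 9.8" --pt "27 -11 -2 9.8" --pt "25 -15 -2 9.8"

```text
clock: 13.0
position: [0.5877, 0.0483, 0.3205]
tcp_rot: [[0.936, 0.352, 0.0], [0.352, -0.936, -0.002], [-0.0, 0.002, -1.0]]
force: [0.6, -0.0, -1.4]
finger_gap: 0.0254
gripper_force: 50.0
```

Request:
step_arm --pt "22 -19 0 9.8" --pt "0 0 0 0" --pt "0 0 0 0"

```text
clock: 13.38
position: [0.601, 0.0733, 0.3202]
tcp_rot: [[0.981, 0.195, -0.0], [0.195, -0.981, -0.001], [-0.0, 0.001, -1.0]]
force: [0.3, 0.5, -1.0]
finger_gap: 0.0254
gripper_force: 50.2
```

Run:
```python
from h import *
s,p,y=now();print(p,y)
r=save('w7');print(tilt(*r))
s,c=cam('side');np.save('side7.npy',cloud(c));cv2.imwrite('pics/side7.png',c['frame'][:,:,::-1])
a=cv2.resize(r[1][:,120:520],(400,400));b=cv2.resize(c['frame'][130:280,220:370,::-1],(400,400),interpolation=cv2.INTER_CUBIC);cv2.imwrite('pics/m7.png',np.hstack([a,b]))
```

```text
[0.60095846 0.07331123 0.32020616] 11.24419594569225
(2187, np.float64(29.29169938002176), np.float64(0.008927213204410278))
```

View pics/m7.png

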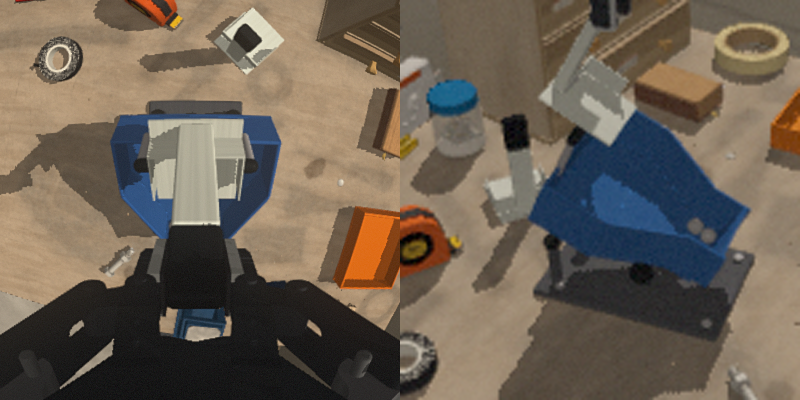

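The crop on the right shows the bin tipped, with balls visible in the nose at about (700,230). The left shows the bin from above, centred at about (195,170), with the tilted scoop over it. Next I'll check the lateral centring.

Run:
```python
from h import *
H=np.array([.559,.0664,.06]);a=np.radians(10.9);Rz=np.array([[np.cos(a),-np.sin(a),0],[np.sin(a),np.cos(a),0],[0,0,1]])
t=.46;Ry=np.array([[np.cos(t),0,-np.sin(t)],[0,1,0],[np.sin(t),0,np.cos(t)]])  # cols: bin x,y,z in yaw frame
B=Rz@Ry
for n in('w7','side7'):
    W=np.load(n+'.npy');im=cv2.imread(f'pics/{n}.png');h=cv2.cvtColor(im,cv2.COLOR_BGR2HSV)
    m=(h[...,0]>100)&(h[...,0]<125)&(h[...,1]>110)
    q=(W[m]-H)@B;q=q[(abs(q)<.2).all(1)]
    rim=q[(q[:,2]>.052)&(q[:,2]<.068)]
    for x0 in np.arange(-.06,.12,.015):
        r=rim[(rim[:,0]>x0)&(rim[:,0]<x0+.015)]
        if len(r)>8: print(n,x0.round(3),len(r),'ymin/max',np.percentile(r[:,1],[2,98]).round(4),r[:,2].max().round(3))
    fl=q[(abs(q[:,2]-.012)<.004)&(q[:,0]>-.03)&(q[:,0]<.1)]
    if len(fl)>20:print('floor z',np.median(fl[:,2]),np.polyfit(fl[:,0],fl[:,2],1))
    nw=q[(q[:,0]<-.035)&(abs(q[:,1])<.03)]
    if len(nw)>10:print('nose',nw.min(0),nw.max(0))
    if n=='side7':
        g=(h[...,1]<70)&(h[...,2]>60);b=(W[g]-H)@B;b=b[(b[:,0]>-.06)&(b[:,0]<.03)&(abs(b[:,1])<.05)&(b[:,2]>.014)&(b[:,2]<.035)];print('balls',len(b));print(b[::max(1,len(b)//15)].round(4))
```

```text
w7 -0.015 104 ymin/max [-0.0478  0.0443] 0.06
w7 0.0 102 ymin/max [-0.0565  0.0522] 0.059
w7 0.015 111 ymin/max [-0.064   0.0606] 0.06
w7 0.03 101 ymin/max [-0.0725  0.0697] 0.059
w7 0.045 95 ymin/max [-0.0792  0.0753] 0.059
w7 0.06 66 ymin/max [-0.0797  0.0758] 0.059
w7 0.075 73 ymin/max [-0.0795  0.0755] 0.058
w7 0.09 83 ymin/max [-0.0797  0.0761] 0.058
w7 0.105 106 ymin/max [-0.0798  0.076 ] 0.058
floor z 0.010190306115371445 [-0.02389048  0.01138099]
nose [-0.19984971 -0.02994211  0.06518359] [-0.17501421  0.02045936  0.10767679]
side7 -0.06 62 ymin/max [-0.0397  0.0376] 0.063
side7 -0.045 33 ymin/max [-0.0404  0.0387] 0.063
side7 -0.03 34 ymin/max [-0.0416  0.0387] 0.062
side7 -0.015 36 ymin/max [-0.0478  0.045 ] 0.061
side7 0.0 37 ymin/max [-0.0564  0.0552] 0.061
side7 0.015 33 ymin/max [-0.0663  0.0646] 0.061
side7 0.03 34 ymin/max [-0.0735  0.0729] 0.06
side7 0.045 28 ymin/max [-0.0802  0.0765] 0.06
side7 0.06 25 ymin/max [-0.0792  0.0778] 0.059
side7 0.075 29 ymin/max [-0.0804  0.0781] 0.06
side7 0.09 16 ymin/max [-0.0789  0.077 ] 0.059
side7 0.105 28 ymin/max [-0.0114  0.0777] 0.06
floor z 0.010950894074292162 [-0.01584804  0.01188581]
nose [-0.19993188 -0.02959735 -0.02665999] [-0.0375102   0.02912887  0.10990121]
balls 55
[[-0.0131 -0.023   0.0235]
 [-0.0198 -0.0249  0.0275]
 [-0.0166 -0.0195  0.0257]
 [-0.0236 -0.0258  0.0256]
 [-0.0177 -0.0143  0.0276]
 [-0.0249 -0.0221  0.0259]
 [-0.0194 -0.0161  0.0227]
 [-0.0265 -0.0224  0.0225]
 [-0.0207 -0.0136  0.022 ]
 [-0.0297 -0.0166  0.027 ]
 [-0.0368 -0.0227  0.027 ]
 [-0.0291 -0.0168  0.0216]
 [-0.0359 -0.0194  0.0251]
 [-0.0302 -0.0121  0.0231]
 [-0.037  -0.0147  0.0266]
 [-0.032  -0.0144  0.0176]
 [-0.0381 -0.0104  0.0277]
 [-0.0376 -0.0115  0.0214]
 [-0.0581  0.0365  0.0303]]
```

```bash
cat >> h.py <<'E'
H=np.array([.5593,.0648,.06]);_a=np.radians(10.9)
def bw(x,z):
    "bin-frame (x,z mm, centreline) of grasp point -> world TCP (3 mm above)"
    t=.46;xp=(x*np.cos(t)-z*np.sin(t))/1000;zp=(x*np.sin(t)+z*np.cos(t))/1000
    return H+[xp*np.cos(_a),xp*np.sin(_a),zp+.003]
def wb(p):
    d=np.array(p)-H-[0,0,.003];xp=d[0]*np.cos(_a)+d[1]*np.sin(_a);t=.46
    return 1000*(xp*np.cos(t)+d[2]*np.sin(t)),1000*(-xp*np.sin(t)+d[2]*np.cos(t)),1000*(-d[0]*np.sin(_a)+d[1]*np.cos(_a))
E
python3 - <<'E'
from h import *
s,p,y=now();a=bw(74,122)+[0,0,.03];b=bw(66,132)
print(p,a,b,y);plan(p,y,[(*a,10.9,3),(*b,10.9,2)])
E
```

```text
[0.60084315 0.07296605 0.32035655] [0.57122708 0.06709679 0.23517056] [0.5598286  0.06490179 0.2105795 ] 11.174553804138968
[[np.float64(-10.1), np.float64(0.0), np.float64(28.4), np.float64(0.1)], [np.float64(-10.1), np.float64(0.0), np.float64(28.4), np.float64(0.1)], [np.float64(-10.1), np.float64(0.0), np.float64(28.4), np.float64(0.1)]]
[[np.float64(-5.8), np.float64(0.0), np.float64(12.3), np.float64(-0.0)], [np.float64(-5.8), np.float64(0.0), np.float64(12.3), np.float64(-0.0)]]
```

Request:
step_arm --pt "-10 0 28 0.3" --pt "-10 0 28 0" --pt "-10 0 28 0" --pt "-6 0 12 0" --pt "-5.5 0 12.5 0" --pt "0 0 0 0" --pt "0 0 0 0"

```text
clock: 14.35
position: [0.5609, 0.0663, 0.2125]
tcp_rot: [[0.982, 0.189, 0.001], [0.189, -0.982, 0.0], [0.001, 0.0, -1.0]]
force: [0.1, 0.1, -1.4]
finger_gap: 0.0254
gripper_force: 50.9
```

Run:
```python
from h import *
s,p,y=now();r=save('w8');print(p,y,s['force'],wb(p),tilt(*r))
# blade edges lateral vs bin walls in tool frame
W=r[2];T=(W-r[0]['position'])@np.array(r[0]['tcp_rot'])
h=cv2.cvtColor(r[1],cv2.COLOR_BGR2HSV);m=(h[...,1]<50)&(h[...,2]>80)&(abs(T[...,1])<.05)&(T[...,2]>.06)&(T[...,2]<.13)&(abs(T[...,0])<.09);q=T[m]
print('blade y',np.percentile(q[:,1],[1,50,99]))
m=(h[...,0]>100)&(h[...,0]<125)&(h[...,1]>110);q=(W[m]-H)
from numpy import sin,cos
t=.46;Rz=np.array([[cos(_a:=np.radians(10.9)),-sin(_a),0],[sin(_a),cos(_a),0],[0,0,1]]);B=Rz@np.array([[cos(t),0,-sin(t)],[0,1,0],[sin(t),0,cos(t)]])
qb=q@B;qt=T[m]
for x0 in(-.0,.02,.05,.08):
    k=(qb[:,2]>.052)&(qb[:,2]<.066)&(qb[:,0]>x0)&(qb[:,0]<x0+.02)
    if k.sum()>10: print(x0,np.percentile(qt[k][:,1],[2,98]).round(4))
```

```text
[0.56093956 0.06628486 0.21252554] 10.901191540060736 [ 0.05200017  0.13574072 -1.41218337] (np.float64(68.07580017179755), np.float64(133.1433346964673), np.float64(1.1480345546438946)) (2854, np.float64(45.96791371679999), np.float64(0.011920924558876517))
blade y [-0.03226496  0.0003752   0.03290285]
-0.0 [-0.0448  0.0472]
0.02 [-0.0523  0.0555]
```

```bash
sed -i 's/m=(abs(T\[:,1\])<.009)&/m=(h[:,1]<60)\&(abs(T[:,1])<.009)\&/' h.py
python3 - <<'E'
from h import *
im=cv2.imread('pics/w8.png');s=env.read_state();r=(s,im,np.load('w8.npy'));print(tilt(*r))
T=(r[2]-s['position'])@np.array(s['tcp_rot']);h=cv2.cvtColor(im,cv2.COLOR_BGR2HSV)
for z in np.arange(.02,.13,.01):
    m=(abs(T[...,1])<.009)&(T[...,2]>z)&(T[...,2]<z+.01)&(abs(T[...,0])<.1)
    if m.sum():print(z.round(2),m.sum(),np.percentile(T[m][:,0],[5,50,95]).round(3),h[m].mean(0).round())
E
```

```text
(2859, np.float64(45.95720306190821), np.float64(0.011782539967151378))
0.02 930 [0.033 0.038 0.042] [ 26.  34. 218.]
0.03 833 [0.043 0.048 0.053] [ 26.  33. 220.]
0.04 692 [0.054 0.058 0.063] [ 26.  33. 221.]
0.05 608 [0.064 0.068 0.073] [ 26.  33. 221.]
0.06 499 [0.074 0.079 0.083] [ 26.  33. 221.]
0.07 227 [0.083 0.086 0.088] [ 35.  36. 194.]
0.12 116 [0.093 0.097 0.1  ] [107. 154. 151.]
```

Run:
```python
from h import *
s,c=cam('side');im=c['frame'][:,:,::-1].copy();W=cloud(c);np.save('side8.npy',W);cv2.imwrite('pics/side8.png',im)
sx,cx=cam('scene');cv2.imwrite('pics/scene8.png',cx['frame'][:,:,::-1])
a=cv2.resize(im[110:270,220:380],(400,400),interpolation=cv2.INTER_CUBIC);b=cv2.imread('pics/w8.png')[:,120:520];cv2.imwrite('pics/m8.png',np.hstack([b,a]))
```

```text
(no output)
```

View pics/m8.png

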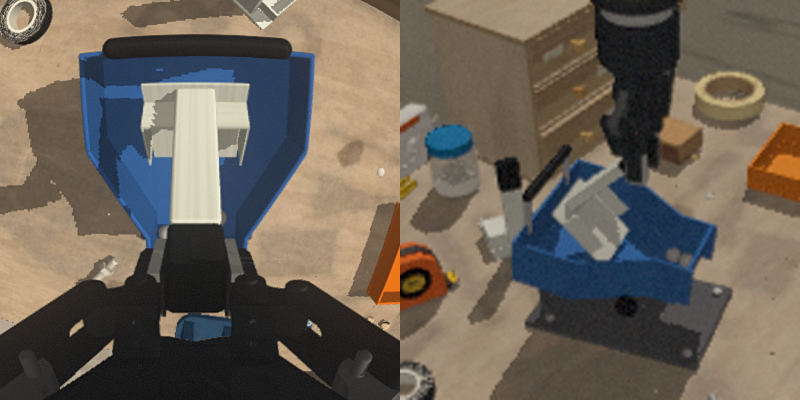

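The bar caught the scoop on the way down and pushed the bin partly back. In the right crop the bin is only slightly tipped, and the scoop leans in it at (600,220). I'll take the scoop out, stand it by the tray, re-tip the bin and come back with a clear entry path.

Run:
```python
from h import *
s,p,y=now()
plan(p,y,[(.549,.064,.25,10.9,1),(.545,.064,.33,10.9,2),(.52,-.05,.31,60,5),(.505,-.19,.20,94.5,4),(.504,-.2,.135,94.5,2)])
```

```text
[[np.float64(-12.1), np.float64(0.0), np.float64(-37.5), np.float64(0.0)]]
[[np.float64(-2.0), np.float64(-0.4), np.float64(-40.0), np.float64(-0.0)], [np.float64(-2.0), np.float64(-0.4), np.float64(-40.0), np.float64(-0.0)]]
[[np.float64(-9.2), np.float64(21.4), np.float64(4.0), np.float64(-9.8)], [np.float64(-12.7), np.float64(19.6), np.float64(4.0), np.float64(-9.8)], [np.float64(-15.9), np.float64(17.1), np.float64(4.0), np.float64(-9.8)], [np.float64(-18.6), np.float64(14.1), np.float64(4.0), np.float64(-9.8)], [np.float64(-20.7), np.float64(10.8), np.float64(4.0), np.float64(-9.8)]]
[[np.float64(-32.2), np.float64(14.3), np.float64(27.5), np.float64(-8.6)], [np.float64(-34.0), np.float64(9.3), np.float64(27.5), np.float64(-8.6)], [np.float64(-35.0), np.float64(4.1), np.float64(27.5), np.float64(-8.6)], [np.float64(-35.2), np.float64(-1.2), np.float64(27.5), np.float64(-8.6)]]
[[np.float64(-4.9), np.float64(-0.9), np.float64(32.5), np.float64(-0.0)], [np.float64(-4.9), np.float64(-0.9), np.float64(32.5), np.float64(-0.0)]]
```

Request:
step_arm --pt "-12 0 -37 0" --pt "-2 0 -40 0" --pt "-2 0 -40 0" --pt "-9 21 4 -9.8" --pt "-13 20 4 -9.8" --pt "-16 17 4 -9.8" --pt "-19 14 4 -9.8" --pt "-21 11 4 -9.8"

```text
clock: 15.5
position: [0.519, -0.0521, 0.3093]
tcp_rot: [[0.497, 0.868, 0.001], [0.868, -0.497, -0.0], [0.0, 0.001, -1.0]]
force: [-0.1, -0.1, -1.8]
finger_gap: 0.0255
gripper_force: 51.0
```

Request:
step_arm --pt "-32 14 27 -8.6" --pt "-34 9 27 -8.6" --pt "-35 4 27 -8.6" --pt "-35 -1 27 -8.6" --pt "-5 -1 32 0" --pt "0 0 25 0" --pt "0 0 0 0"

```text
clock: 16.38
position: [0.502, -0.1958, 0.1427]
tcp_rot: [[-0.075, 0.997, -0.003], [0.997, 0.075, 0.001], [0.001, -0.003, -1.0]]
force: [-0.1, 0.3, -1.0]
finger_gap: 0.0254
gripper_force: 50.9
```

Run:
```python
from h import *
s,p,y=now();print(p,y,s['force']);r=save('w9');print(tilt(*r))
```

```text
[ 0.50203423 -0.19575298  0.14274878] 94.28862189071474 [-0.14925877  0.30269906 -0.97937398]
(2833, np.float64(46.03850246770618), np.float64(0.011956434461447313))
```

Request:
step_arm --pt "0 0 14 0" --pt "11 0 -1 0" --pt "11 0 -1 0" --pt "12 0 0 0" --pt "12 0 1.5 0" --pt "12 0 3 0" --pt "12 0 4 0" --pt "12 0 5 0" --pt "12 0 6 0" --pt "0 0 0 0"

```text
clock: 17.68
position: [0.4982, -0.1024, 0.1166]
tcp_rot: [[-0.075, 0.997, 0.008], [0.997, 0.075, -0.003], [-0.003, 0.007, -1.0]]
force: [-6.3, -1.8, 40.4]
finger_gap: 0.0253
gripper_force: 50.4
```

Run:
```python
from h import *
s,p,y=now();print(p,y,s['force']);r=save('w10');print(tilt(*r))
```

```text
[ 0.49819642 -0.102426    0.11664916] 94.3160932898156 [-6.32676848 -1.79604131 40.36744269]
(2105, np.float64(32.57895284149904), np.float64(0.017687078669304197))
```

Request:
step_arm --pt "0 0 -12 0" --pt "0 0 -30 0" --pt "0 0 0 0" --pt "0 0 0 0"

```text
clock: 18.23
position: [0.4953, -0.1018, 0.1539]
tcp_rot: [[-0.075, 0.997, -0.001], [0.997, 0.075, 0.0], [0.0, -0.001, -1.0]]
force: [-0.6, 0.7, -1.8]
finger_gap: 0.0252
gripper_force: 46.6
```

Run:
```python
from h import *
s,p,y=now();print(p,y,s['force']);r=save('w11');print(tilt(*r))
T=(r[2]-s['position'])@np.array(s['tcp_rot']);h=cv2.cvtColor(r[1],cv2.COLOR_BGR2HSV)
for z in np.arange(.0,.15,.01):
    m=(abs(T[...,1])<.009)&(T[...,2]>z)&(T[...,2]<z+.01)&(abs(T[...,0])<.1)
    if m.sum():print(z.round(2),m.sum(),np.percentile(T[m][:,0],[5,50,95]).round(3),h[m].mean(0).round())
m=(h[...,1]<60)&(h[...,2]>70)&(abs(T[...,1])>.02)&(abs(T[...,1])<.034)&(T[...,2]>.05)&(abs(T[...,0])<.12)&(r[2][...,2]>.012)
q=T[m];print(q[np.argsort(q[:,2])][::max(1,len(q)//12)].round(3))
```

```text
[ 0.49530685 -0.10184806  0.15386974] 94.30893656391615 [-0.55895152  0.68256916 -1.75078728]
(2111, np.float64(33.53621258818367), np.float64(0.01795210505040947))
0.0 920 [0.018 0.021 0.025] [ 24.  35. 124.]
0.01 801 [0.025 0.028 0.031] [ 24.  36. 124.]
0.02 677 [0.032 0.035 0.038] [ 24.  36. 125.]
0.03 564 [0.038 0.041 0.044] [ 24.  36. 126.]
0.04 499 [0.045 0.048 0.051] [ 24.  36. 127.]
0.05 424 [0.051 0.054 0.057] [ 24.  36. 127.]
0.06 373 [0.058 0.061 0.064] [ 24.  36. 127.]
0.07 251 [0.064 0.067 0.069] [ 24.  36. 121.]
0.14 38 [0.089 0.095 0.1  ] [23. 30. 51.]
[[ 0.045 -0.02   0.062]
 [ 0.038 -0.033  0.067]
 [ 0.049 -0.027  0.072]
 [ 0.052 -0.022  0.074]
 [ 0.062 -0.023  0.076]
 [ 0.055 -0.032  0.078]
 [ 0.027 -0.034  0.08 ]
 [ 0.023 -0.033  0.084]
 [ 0.036  0.029  0.095]
 [ 0.03   0.026  0.099]
 [ 0.02   0.022  0.104]
 [ 0.011 -0.025  0.11 ]
 [ 0.101  0.022  0.141]]
```

Request:
step_arm --pt "0 0 -32 0" --pt "-45 0 0 0" --pt "-47 0 0 0" --pt "-43 0 5 0" --pt "0 0 35 0" --pt "0 0 4 0" --pt "0 0 0 0"

```text
clock: 19.15
position: [0.5058, -0.2358, 0.1421]
tcp_rot: [[-0.076, 0.997, -0.001], [0.997, 0.076, 0.001], [0.001, -0.001, -1.0]]
force: [-0.3, -0.2, -0.8]
finger_gap: 0.0252
gripper_force: 46.6
```

Request:
step_arm --pt "8 0 1 0" --pt "8 0 0 0" --pt "8 0 0 0" --pt "8 0 0 0" --pt "8 0 0.5 0" --pt "8 0 1.5 0" --pt "8 0 2 0" --pt "6 0 1 0" --pt "0 0 0 0"

```text
clock: 20.27
position: [0.5014, -0.1739, 0.1365]
tcp_rot: [[-0.076, 0.997, 0.0], [0.997, 0.076, 0.001], [0.001, 0.0, -1.0]]
force: [-0.5, -0.4, 4.8]
finger_gap: 0.0252
gripper_force: 43.8
```

Run:
```python
from h import *
s,p,y=now();print(p,y,s['force']);r=save('w12');print(tilt(*r))
```

```text
[ 0.50143755 -0.17394785  0.13648556] 94.36099541653893 [-0.49545648 -0.39832808  4.75956819]
(1122, np.float64(6.139278088273106), np.float64(0.01407803141766472))
```

Request:
step_arm --pt "8 0 2 0" --pt "5 0 1 0" --pt "0 0 -8 0" --pt "35 0 0 0" --pt "35 0 5 0" --pt "0 0 27 0" --pt "0 0 6 0" --pt "0 0 0 0"

```text
clock: 21.32
position: [0.4947, -0.0925, 0.1034]
tcp_rot: [[-0.074, 0.997, -0.001], [0.997, 0.074, 0.0], [0.0, -0.001, -1.0]]
force: [0.9, -0.6, -1.2]
finger_gap: 0.0255
gripper_force: 42.9
```

Run:
```python
from h import *
s,p,y=now();print(p,y,s['force']);r=save('w13');print(tilt(*r))
```

```text
[ 0.49470922 -0.09249792  0.10342104] 94.26023726844576 [ 0.86350095 -0.56553361 -1.21671306]
(1005, np.float64(2.867250976643371), np.float64(0.013831489344468586))
```

Request:
step_arm --pt "0 0 3 0" --pt "0 0 0 0"

```text
clock: 21.62
position: [0.4952, -0.0925, 0.1008]
tcp_rot: [[-0.074, 0.997, 0.001], [0.997, 0.074, -0.0], [-0.0, 0.001, -1.0]]
force: [0.3, 0.9, -0.6]
finger_gap: 0.025
gripper_force: 43.0
```

Request:
step_arm --pt "0 0 2 0" --pt "0 0 2 0" --pt "0 0 0 0"

```text
clock: 22.0
position: [0.4957, -0.0895, 0.0982]
tcp_rot: [[-0.077, 0.997, 0.002], [0.997, 0.077, 0.002], [0.002, 0.002, -1.0]]
force: [-3.9, 9.9, 17.5]
finger_gap: 0.0252
gripper_force: 43.6
```

Request:
step_arm --pt "0 0 -1.5 0" --pt "0 0 0 0" --pt "0 0 0 0" --pt "0 0 -40 0" --pt "0 0 -50 0" --pt "0 0 -50 0" --pt "0 0 0 0" --fingers 0.3

```text
clock: 22.88
position: [0.4969, -0.0927, 0.2415]
tcp_rot: [[-0.074, 0.997, 0.007], [0.997, 0.074, -0.001], [-0.002, 0.007, -1.0]]
force: [-0.2, -0.8, -0.7]
finger_gap: 0.0555
gripper_force: 0.0
```

Run:
```python
from h import *
s,c=cam('side');im=c['frame'][:,:,::-1].copy();W=cloud(c);np.save('side14.npy',W);cv2.imwrite('pics/side14.png',im)
hsv=cv2.cvtColor(im,cv2.COLOR_BGR2HSV);v,u=np.mgrid[:400,:640]
k=(hsv[...,2]<70);p=W[k];d=p-H;xp=d[:,0]*np.cos(np.radians(10.9))+d[:,1]*np.sin(np.radians(10.9));yp=-d[:,0]*np.sin(np.radians(10.9))+d[:,1]*np.cos(np.radians(10.9))
R=np.hypot(xp,d[:,2]);m=(abs(R-.152)<.012)&(abs(yp)<.055)&(xp>.05)&(d[:,2]>.08)&(d[:,2]<.15);print(m.sum(),p[m].mean(0),xp[m].mean(),d[m,2].mean(),yp[m].min(),yp[m].max(),np.degrees(np.arctan2(d[m,2].mean(),xp[m].mean()))-39.1)
s,p,y=now();print(p,y)
r=save('w14');T=r[2];q=T[(abs(T[...,0]-.5)<.06)&(abs(T[...,1]+.1)<.09)&(T[...,2]>.09)&(T[...,2]<.14)];print('scoop',len(q),cv2.minAreaRect(q[:,:2].astype(np.float32)) if len(q)>5 else 0, q[:,2].max() if len(q) else 0)
```

```text
119 [0.66150186 0.08894533 0.17232991] 0.10492378188090545 0.1123299139330938 -0.04903002841015888 0.051124366485672215 7.852444789998451
[ 0.49568878 -0.09255362  0.23932807] 94.26878039103643
scoop 825 ((0.49413803219795227, -0.08023807406425476), (0.026145178824663162, 0.015280642546713352), 3.1078293323516846) 0.13167047400392307
```

Run:
```python
from h import *
s,p,y=now();plan(p,y,[(.661,.0844,.235,100.9,5),(.661,.0844,.1725,100.9,2)])
```

```text
[[np.float64(32.8), np.float64(35.8), np.float64(0.6), np.float64(-1.3)], [np.float64(31.9), np.float64(36.5), np.float64(0.6), np.float64(-1.3)], [np.float64(31.1), np.float64(37.3), np.float64(0.6), np.float64(-1.3)], [np.float64(30.2), np.float64(38.0), np.float64(0.6), np.float64(-1.3)], [np.float64(29.3), np.float64(38.6), np.float64(0.6), np.float64(-1.3)]]
[[np.float64(0.0), np.float64(0.0), np.float64(31.2), np.float64(-0.0)], [np.float64(0.0), np.float64(0.0), np.float64(31.2), np.float64(-0.0)]]
```

Request:
step_arm --pt "33 36 0 -1.3" --pt "32 36.5 0 -1.3" --pt "31 37 0 -1.3" --pt "30 38 0 -1.3" --pt "29 38.5 0 -1.4" --pt "0 0 32 0" --pt "0 0 33 0" --pt "0 0 0 0" --fingers 0

```text
clock: 23.98
position: [0.6586, 0.0837, 0.1683]
tcp_rot: [[-0.189, 0.982, -0.009], [0.982, 0.189, -0.001], [0.0, -0.009, -1.0]]
force: [0.0, -0.7, 0.4]
finger_gap: 0.0426
gripper_force: 0.0
```

Request:
step_arm --pt "0 0 0 0" --pt "0 0 0 0" --pt "0 0 0 0" --fingers -1 --newtons 50

```text
clock: 24.35
position: [0.6649, 0.0847, 0.1755]
tcp_rot: [[-0.189, 0.982, 0.009], [0.982, 0.189, 0.002], [-0.0, 0.01, -1.0]]
force: [8.8, 2.0, -3.5]
finger_gap: 0.0099
gripper_force: 48.6
```

Request:
step_arm --pt "0 -6.6 -5.9 0" --pt "0 -7.3 -5.7 0" --pt "0 -7.5 -5.3 0" --pt "0 -7.9 -4.8 0" --pt "0 -8.1 -4.2 0" --pt "0 -4.8 -2.3 0" --pt "0 -6 0 0" --pt "0 0 0 0" --pt "0 0 0 0"

```text
clock: 25.48
position: [0.6239, 0.0768, 0.2054]
tcp_rot: [[-0.189, 0.982, 0.024], [0.982, 0.189, 0.005], [-0.0, 0.024, -1.0]]
force: [27.6, 5.1, -10.0]
finger_gap: 0.01
gripper_force: 49.7
```

Request:
step_arm --pt "0 6 0 0" --pt "0 0 0 0" --pt "0 0 0 0" --pt "0 0 -30 0" --pt "0 0 -35 0" --pt "0 0 0 0" --fingers 0.0

```text
clock: 26.22
position: [0.6206, 0.0763, 0.2694]
tcp_rot: [[-0.189, 0.982, 0.005], [0.982, 0.189, 0.001], [-0.0, 0.005, -1.0]]
force: [0.2, -0.2, -0.1]
finger_gap: 0.0427
gripper_force: 0.0
```

Run:
```python
from h import *
s,p,y=now();print(p,y);plan(p,y,[(.4945,-.0805,.25,93.2,5),(.4945,-.0805,.113,93.2,4)])
```

```text
[0.62059858 0.07632169 0.26937335] 100.89356957289806
[[np.float64(-26.0), np.float64(-30.7), np.float64(3.9), np.float64(1.5)], [np.float64(-26.8), np.float64(-30.0), np.float64(3.9), np.float64(1.5)], [np.float64(-27.6), np.float64(-29.3), np.float64(3.9), np.float64(1.5)], [np.float64(-28.4), np.float64(-28.5), np.float64(3.9), np.float64(1.5)], [np.float64(-29.2), np.float64(-27.7), np.float64(3.9), np.float64(1.5)]]
[[np.float64(0.0), np.float64(0.0), np.float64(34.2), np.float64(-0.0)], [np.float64(0.0), np.float64(0.0), np.float64(34.2), np.float64(-0.0)], [np.float64(0.0), np.float64(0.0), np.float64(34.2), np.float64(-0.0)], [np.float64(0.0), np.float64(0.0), np.float64(34.2), np.float64(-0.0)]]
```

Request:
step_arm --pt "-26 -31 4 1.5" --pt "-27 -30 4 1.5" --pt "-27.5 -29 4 1.5" --pt "-28 -28.5 4 1.5" --pt "-29 -28 4 1.7" --pt "0 0 35 0" --pt "0 0 20 0" --pt "0 0 0 0" --fingers 0.3

```text
clock: 27.22
position: [0.4918, -0.0802, 0.1897]
tcp_rot: [[-0.056, 0.998, -0.004], [0.998, 0.056, 0.001], [0.001, -0.004, -1.0]]
force: [0.6, -0.1, -0.1]
finger_gap: 0.0557
gripper_force: 0.0
```

Run:
```python
from h import *
s,p,y=now();print(p,y);plan(p,y,[(.4945,-.0805,.113,93.2,2)])
```

```text
[ 0.49181097 -0.0801722   0.18970156] 93.19254572620258
[[np.float64(-0.2), np.float64(1.3), np.float64(38.4), np.float64(-0.0)], [np.float64(-0.2), np.float64(1.3), np.float64(38.4), np.float64(-0.0)]]
```

Request:
step_arm --pt "0 1 38 0" --pt "0 1 39 0" --pt "0 0 0 0"

```text
clock: 27.6
position: [0.4941, -0.0799, 0.1129]
tcp_rot: [[-0.056, 0.998, -0.004], [0.998, 0.056, 0.001], [0.001, -0.004, -1.0]]
force: [-0.8, 0.7, 0.5]
finger_gap: 0.0555
gripper_force: 0.0
```

Request:
step_arm --pt "0 0 0 0" --pt "0 0 0 0" --pt "0 0 0 0" --pt "0 0 -9 0" --pt "0 0 -9 0" --pt "-26 0 0 0" --pt "-26 0 0 0" --pt "-8 0 -3 0" --fingers -1 --newtons 50

```text
clock: 28.6
position: [0.4983, -0.1408, 0.1354]
tcp_rot: [[-0.054, 0.999, -0.001], [0.999, 0.054, 0.001], [0.001, -0.001, -1.0]]
force: [-1.5, 3.5, -2.5]
finger_gap: 0.0254
gripper_force: 50.4
```

Request:
step_arm --pt "-8 0 -4 0" --pt "-8 0 -4 0" --pt "-8 0 -3 0" --pt "-9 0 -3 0" --pt "-9 0 -2 0" --pt "-9 0 -2 0" --pt "-9 0 -1 0" --pt "0 0 0 0"

```text
clock: 29.6
position: [0.5022, -0.2012, 0.1542]
tcp_rot: [[-0.054, 0.999, 0.0], [0.999, 0.054, -0.001], [-0.001, 0.0, -1.0]]
force: [-0.8, 1.3, -1.7]
finger_gap: 0.0252
gripper_force: 50.0
```

Run:
```python
from h import *
s,p,y=now();print(p,y,s['force']);r=save('w15');print(tilt(*r))
```

```text
[ 0.50215384 -0.20123225  0.15419454] 93.1174730131525 [-0.77888644  1.27077775 -1.72686108]
(2144, np.float64(28.47858354488343), np.float64(0.00882582375601304))
```

Request:
step_arm --pt "-5 0 0 0" --pt "-3 0 0 0" --pt "0 0 0 0"

```text
clock: 30.02
position: [0.5027, -0.2081, 0.1543]
tcp_rot: [[-0.056, 0.998, 0.0], [0.998, 0.056, -0.0], [-0.0, 0.0, -1.0]]
force: [-1.5, 3.6, 0.3]
finger_gap: 0.0256
gripper_force: 50.1
```

Run:
```python
from h import *
s,p,y=now();print(p,y,s['force']);r=save('w16');print(tilt(*r))
plan(p,y,[(.50,-.16,.20,93.1,2),(.51,-.08,.34,70,4),(.5456,.0622,.345,10.9,6)])
```

```text
[ 0.50266576 -0.2081301   0.15425199] 93.19214076072593 [-1.54427123  3.55125458  0.25123965]
(2269, np.float64(31.249324637289988), np.float64(0.009335597643960507))
[[np.float64(24.1), np.float64(0.0), np.float64(-22.9), np.float64(0.0)], [np.float64(24.1), np.float64(-0.0), np.float64(-22.9), np.float64(0.0)]]
[[np.float64(19.8), np.float64(3.6), np.float64(-35.0), np.float64(5.8)], [np.float64(20.1), np.float64(1.6), np.float64(-35.0), np.float64(5.8)], [np.float64(20.2), np.float64(-0.5), np.float64(-35.0), np.float64(5.8)], [np.float64(20.0), np.float64(-2.5), np.float64(-35.0), np.float64(5.8)]]
[[np.float64(24.3), np.float64(-2.5), np.float64(-0.8), np.float64(9.8)], [np.float64(23.5), np.float64(-6.7), np.float64(-0.8), np.float64(9.8)], [np.float64(22.0), np.float64(-10.6), np.float64(-0.8), np.float64(9.8)], [np.float64(19.9), np.float64(-14.2), np.float64(-0.8), np.float64(9.8)], [np.float64(17.2), np.float64(-17.4), np.float64(-0.8), np.float64(9.8)], [np.float64(13.9), np.float64(-20.1), np.float64(-0.8), np.float64(9.8)]]
```

Request:
step_arm --pt "24 0 -23 0" --pt "24 0 -23 0" --pt "20 4 -35 5.8" --pt "20 2 -35 5.8" --pt "20 0 -35 5.8" --pt "20 -2 -35 5.8" --pt "24 -2 -1 9.8" --pt "23 -7 -1 9.8" --pt "22 -11 -1 9.8" --pt "20 -14 -1 9.8"

```text
clock: 31.32
position: [0.5355, 0.0138, 0.3445]
tcp_rot: [[0.862, 0.506, 0.002], [0.506, -0.862, -0.001], [0.001, 0.002, -1.0]]
force: [1.0, 0.7, -1.5]
finger_gap: 0.0255
gripper_force: 50.0
```

Request:
step_arm --pt "17 -17 0 9.8" --pt "14 -20 0 9.8" --pt "0 0 0 0" --pt "0 0 0 0"

```text
clock: 31.82
position: [0.5468, 0.0596, 0.3442]
tcp_rot: [[0.981, 0.196, 0.0], [0.196, -0.981, -0.001], [0.0, 0.001, -1.0]]
force: [-0.6, -0.9, -1.6]
finger_gap: 0.0251
gripper_force: 50.0
```

Run:
```python
from h import *
s,p,y=now();print(p,y,s['force']);r=save('w17');print(tilt(*r))
s,c=cam('side');im=c['frame'][:,:,::-1].copy();W=cloud(c);np.save('side17.npy',W);cv2.imwrite('pics/side17.png',im)
h=cv2.cvtColor(im,cv2.COLOR_BGR2HSV);m=(h[...,0]>100)&(h[...,0]<125)&(h[...,1]>110)
t=.46;a=np.radians(10.9);Rz=np.array([[np.cos(a),-np.sin(a),0],[np.sin(a),np.cos(a),0],[0,0,1]]);B=Rz@np.array([[np.cos(t),0,-np.sin(t)],[0,1,0],[np.sin(t),0,np.cos(t)]])
q=(W[m]-H)@B;q=q[(abs(q)<.2).all(1)];fl=q[(abs(q[:,2]-.012)<.006)&(q[:,0]>-.03)&(q[:,0]<.1)&(abs(q[:,1])<.06)];print('floor',len(fl),np.polyfit(fl[:,0],fl[:,2],1))
g=(h[...,1]<70)&(h[...,2]>60);b=(W[g]-H)@B;b=b[(b[:,0]>-.06)&(b[:,0]<.05)&(abs(b[:,1])<.05)&(b[:,2]>.014)&(b[:,2]<.035)];print('balls',len(b),b.min(0),b.max(0))
plan(p,y,[(.5456,.0622,.257,10.9,2),(*(H+[.002*.982,.002*.189,.152]),10.9,3)])
```

```text
[0.54679422 0.05962435 0.34422861] 11.296983310448908 [-0.57152785 -0.91259607 -1.58455999]
(2277, np.float64(30.798125331162993), np.float64(0.009277659595246134))
floor 917 [-0.00678132  0.01215002]
balls 53 [-0.04316406 -0.02306516  0.01415573] [-0.01360174 -0.00847549  0.02871209]
[[np.float64(-0.3), np.float64(-1.4), np.float64(43.6), np.float64(0.2)], [np.float64(-0.3), np.float64(-1.4), np.float64(43.6), np.float64(0.2)]]
[[np.float64(5.3), np.float64(0.0), np.float64(15.0), np.float64(-0.0)], [np.float64(5.3), np.float64(0.0), np.float64(15.0), np.float64(-0.0)], [np.float64(5.3), np.float64(0.0), np.float64(15.0), np.float64(-0.0)]]
```

Request:
step_arm --pt "0 -1.4 43 0.4" --pt "-0.5 -1.4 44 0" --pt "5 0 15 0" --pt "5 0 15 0" --pt "5 0 13 0" --pt "0 0 0 0"

```text
clock: 32.67
position: [0.5607, 0.0664, 0.2137]
tcp_rot: [[0.982, 0.187, -0.001], [0.187, -0.982, -0.0], [-0.001, 0.0, -1.0]]
force: [0.2, 0.4, -1.3]
finger_gap: 0.0254
gripper_force: 49.9
```

```bash
cat >> h.py <<'E'
from numpy import sin,cos
_t=.46;B=np.array([[cos(_a),-sin(_a),0],[sin(_a),cos(_a),0],[0,0,1]])@np.array([[cos(_t),0,-sin(_t)],[0,1,0],[sin(_t),0,cos(_t)]])
def chk(n):
    s,p,y=now();r=save(n);W=r[2];th=tilt(*r);print(p.round(4),'yaw',round(y,2),'F',s['force'].round(1),'bin xzy',np.round(wb(p),1),'tilt',np.round(th[1],1),'off',np.round(th[2]*1000,1))
    h=cv2.cvtColor(r[1],cv2.COLOR_BGR2HSV);m=(h[...,0]>100)&(h[...,0]<125)&(h[...,1]>110)
    T=(W-p)@np.array(s['tcp_rot']);qb=(W-H)@B
    for x0 in(0,.02,.05):
        k=m&(qb[...,2]>.052)&(qb[...,2]<.066)&(qb[...,0]>x0)&(qb[...,0]<x0+.02)
        if k.sum()>10:
            e=np.percentile(T[k][:,1],[2,98]);print('walls',x0,k.sum(),e.round(4),'mid',e.mean().round(4))
    return s,p,y,r
E
python3 -c "
from h import *
chk('w18')"
```

```text
[0.5607 0.0664 0.2137] yaw 10.8 F [ 0.2  0.4 -1.3] bin xzy [ 68.4 134.3   1.3] tilt 30.7 off 9.3
walls 0 386 [-0.0552  0.0588] mid 0.0018
walls 0.02 437 [-0.0666  0.0699] mid 0.0016
walls 0.05 308 [-0.0761  0.0792] mid 0.0015
```

Request:
step_arm --pt "0 1.6 0 0" --pt "3 0 4 0" --pt "3 0 3 0" --pt "3 0 3 0" --pt "0 0 0 0"

```text
clock: 33.35
position: [0.5732, 0.067, 0.2087]
tcp_rot: [[0.982, 0.187, 0.01], [0.187, -0.982, 0.002], [0.01, 0.0, -1.0]]
force: [-0.9, -0.9, 24.1]
finger_gap: 0.0252
gripper_force: 54.7
```

```bash
python3 -c "
from h import *
chk('w19')"
```

```text
[0.5732 0.067  0.2087] yaw 10.8 F [-0.9 -0.9 24.1] bin xzy [ 77.3 124.3  -0.5] tilt 26.5 off 9.5
walls 0 391 [-0.0574  0.0567] mid -0.0004
walls 0.02 453 [-0.0684  0.0681] mid -0.0001
walls 0.05 325 [-0.0781  0.0775] mid -0.0003
```

Request:
step_arm --pt "-0.9 0 -1.8 0" --pt "-4.5 0 2.2 0" --pt "-4.5 0 2.2 0" --pt "-4.5 0 2.2 0" --pt "-4.5 0 2.2 0"

```text
clock: 34.02
position: [0.5507, 0.063, 0.197]
tcp_rot: [[0.982, 0.187, 0.0], [0.187, -0.982, 0.0], [0.0, 0.0, -1.0]]
force: [-0.1, 0.1, 3.3]
finger_gap: 0.0253
gripper_force: 52.3
```

```bash
python3 -c "
from h import *
chk('w20')"
```

```text
[0.5507 0.063  0.197 ] yaw 10.8 F [-0.1  0.1  3.3] bin xzy [ 51.6 124.   -0.2] tilt 26.7 off 9.5
walls 0 459 [-0.0567  0.0572] mid 0.0002
walls 0.02 540 [-0.0682  0.0685] mid 0.0002
walls 0.05 407 [-0.0779  0.0778] mid -0.0
```

Request:
step_arm --pt "-3.6 0 1.9 0" --pt "-3.6 0 1.9 0" --pt "-3.6 0 1.8 0" --pt "-3.6 0 1.8 0" --pt "-3.6 0 1.8 0" --pt "0 0 0 0"

```text
clock: 34.83
position: [0.5348, 0.0599, 0.1894]
tcp_rot: [[0.982, 0.187, 0.004], [0.187, -0.982, 0.001], [0.005, 0.0, -1.0]]
force: [1.1, 0.6, 12.0]
finger_gap: 0.0254
gripper_force: 53.0
```

Run:
```python
from h import *
chk('w21')
s,c=cam('side');im=c['frame'][:,:,::-1].copy();np.save('side21.npy',cloud(c));cv2.imwrite('pics/side21.png',im)
b=cv2.imread('pics/w21.png')[60:360,170:470];b=cv2.resize(b,(400,400));a=cv2.resize(im[150:250,250:350],(400,400),interpolation=cv2.INTER_CUBIC);cv2.imwrite('pics/m21.png',np.hstack([b,a]))
```

```text
[0.5348 0.0599 0.1894] yaw 10.8 F [ 1.1  0.6 12. ] bin xzy [ 33.7 124.3  -0.2] tilt 26.8 off 9.5
walls 0 488 [-0.0574  0.0571] mid -0.0002
walls 0.02 599 [-0.0686  0.0681] mid -0.0003
walls 0.05 486 [-0.0779  0.0776] mid -0.0001
```

View pics/m21.png

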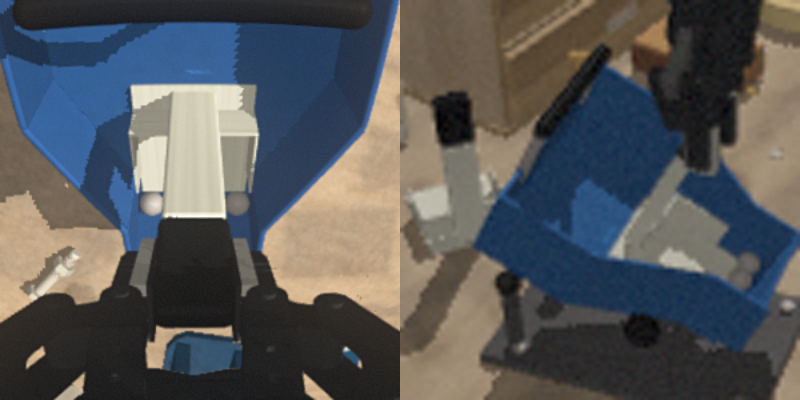

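The lip is under the outer balls, which show at (150,203) and (237,203). In the side crop a ball sits at the lip near (745,265). I'll go on to the crease.

Request:
step_arm --pt "-3 0 1.0 0" --pt "-3 0 1.2 0" --pt "-3 0 1.2 0" --pt "0 0 0 0"

```text
clock: 35.42
position: [0.5247, 0.0581, 0.1845]
tcp_rot: [[0.982, 0.187, 0.001], [0.187, -0.982, 0.0], [0.001, -0.0, -1.0]]
force: [2.6, 0.8, -0.9]
finger_gap: 0.0254
gripper_force: 51.6
```

Run:
```python
from h import *
chk('w22')
def balls(n):
    W=np.load(n+'.npy');im=cv2.imread(f'pics/{n}.png');h=cv2.cvtColor(im,cv2.COLOR_BGR2HSV)
    q=(W-H)@B
```

```text
[0.5247 0.0581 0.1845] yaw 10.8 F [ 2.6  0.8 -0.9] bin xzy [ 2.230e+01  1.245e+02 -1.000e-01] tilt 27.1 off 9.5
walls 0 533 [-0.0574  0.0572] mid -0.0001
walls 0.02 662 [-0.0684  0.0686] mid 0.0001
walls 0.05 523 [-0.0777  0.0779] mid 0.0001
```

Request:
step_arm --pt "3.6 0 0.5 0" --pt "4.6 0 -2.0 0" --pt "4.6 0 -2.0 0" --pt "4.6 0 -2.0 0" --pt "0 0 0 0"

```text
clock: 36.1
position: [0.5383, 0.0607, 0.1895]
tcp_rot: [[0.982, 0.187, -0.008], [0.187, -0.982, -0.001], [-0.008, -0.001, -1.0]]
force: [-8.1, -0.7, 8.9]
finger_gap: 0.0253
gripper_force: 53.3
```

```bash
cat >> h.py <<'E'
def scoop(p,th):
    "lip and heel in bin frame (mm), grip z calibration offset 2.3 mm"
    x,z,_=wb(p);z-=2.3;f=np.radians(th-26.6)
    r=lambda a,b:(x+a*cos(f)-b*sin(f),z+a*sin(f)+b*cos(f))
    l=r(-70,-110);h=r(8,-110);print('lip',np.round(l,1),'gap to wall',np.round(l[0]+45+(l[1]-12)*.176,1),'heel',np.round(h,1))
E
python3 - <<'E'
from h import *
s,p,y,r=chk('w23');scoop(p,tilt(*r)[1])
E
```

```text
[0.5383 0.0607 0.1895] yaw 10.79 F [-8.1 -0.7  8.9] bin xzy [ 3.700e+01  1.228e+02 -1.000e-01] tilt 20.7 off 8.1
walls 0 472 [-0.0573  0.0572] mid -0.0
walls 0.02 596 [-0.0684  0.0687] mid 0.0001
walls 0.05 467 [-0.0777  0.0779] mid 0.0001
lip [-43.9  18.3] gap to wall 2.2 heel [33.6 10.3]
```

Request:
step_arm --pt "4.7 0 -1.7 0" --pt "4.7 0 -1.7 0" --pt "4.8 0 -1.5 0" --pt "0 0 0 0"

```text
clock: 36.65
position: [0.5529, 0.0634, 0.1944]
tcp_rot: [[0.982, 0.187, -0.007], [0.187, -0.982, -0.001], [-0.007, -0.0, -1.0]]
force: [-6.4, -0.2, 5.8]
finger_gap: 0.0253
gripper_force: 53.6
```

Run:
```python
from h import *
s,p,y,r=chk('w24');scoop(p,tilt(*r)[1])
```

```text
[0.5529 0.0634 0.1944] yaw 10.79 F [-6.4 -0.2  5.8] bin xzy [ 5.250e+01  1.206e+02 -1.000e-01] tilt 13.4 off 6.6
walls 0 465 [-0.0566  0.0576] mid 0.0005
walls 0.02 542 [-0.0682  0.0684] mid 0.0001
walls 0.05 403 [-0.0776  0.078 ] mid 0.0002
lip [-40.8  27.2] gap to wall 6.9 heel [35.1  9.4]
```

Request:
step_arm --pt "-0.9 0 -3.5 0" --pt "-3 0 1.5 0" --pt "-3.5 0 1.5 0" --pt "0 0 0 0"

```text
clock: 37.2
position: [0.5476, 0.0624, 0.1951]
tcp_rot: [[0.982, 0.187, -0.001], [0.187, -0.982, -0.0], [-0.001, -0.0, -1.0]]
force: [0.6, 0.6, -1.1]
finger_gap: 0.0256
gripper_force: 52.6
```

Run:
```python
from h import *
s,p,y,r=chk('w25');scoop(p,tilt(*r)[1])
```

```text
[0.5476 0.0624 0.1951] yaw 10.8 F [ 0.6  0.6 -1.1] bin xzy [ 47.9 123.7  -0.2] tilt 13.6 off 6.7
walls 0 416 [-0.0571  0.0574] mid 0.0001
walls 0.02 525 [-0.0684  0.0682] mid -0.0001
walls 0.05 408 [-0.0779  0.0777] mid -0.0001
lip [-44.9  29.9] gap to wall 3.2 heel [31.1 12.4]
```

Request:
step_arm --pt "-2.5 0 1.2 0" --pt "1.8 0 3.6 0" --pt "5.3 0 -1 0" --pt "5.3 0 -1 0" --pt "5.3 0 -1 0" --pt "0 0 0 0"

```text
clock: 38.0
position: [0.5623, 0.0651, 0.1944]
tcp_rot: [[0.982, 0.187, -0.002], [0.187, -0.982, -0.0], [-0.002, -0.0, -1.0]]
force: [-5.2, -1.5, 10.3]
finger_gap: 0.0255
gripper_force: 54.2
```

Run:
```python
from h import *
s,p,y,r=chk('w26');scoop(p,tilt(*r)[1])
```

```text
[0.5623 0.0651 0.1944] yaw 10.79 F [-5.2 -1.5 10.3] bin xzy [ 61.1 116.4  -0.3] tilt 6.6 off 5.3
walls 0 454 [-0.0568  0.057 ] mid 0.0001
walls 0.02 540 [-0.0684  0.0684] mid -0.0
walls 0.05 383 [-0.0781  0.0778] mid -0.0002
lip [-42.3  34.7] gap to wall 6.7 heel [31.  8.]
```

Request:
step_arm --pt "-1.8 0 -4 0" --pt "-3 0 1.2 0" --pt "-3.4 0 1.2 0" --pt "0 0 0 0"

```text
clock: 38.55
position: [0.5555, 0.0639, 0.1955]
tcp_rot: [[0.982, 0.187, 0.001], [0.187, -0.982, 0.0], [0.001, -0.0, -1.0]]
force: [2.8, 0.3, -0.2]
finger_gap: 0.0253
gripper_force: 53.1
```

Run:
```python
from h import *
s,p,y,r=chk('w27');scoop(p,tilt(*r)[1])
s,c=cam('side');im=c['frame'][:,:,::-1].copy();W=cloud(c);np.save('side27.npy',W);cv2.imwrite('pics/side27.png',im)
b=cv2.resize(r[1][60:360,170:470],(400,400));a=cv2.resize(im[150:250,250:350],(400,400),interpolation=cv2.INTER_CUBIC);cv2.imwrite('pics/m27.png',np.hstack([b,a]))
def balls(W,im,n):
    h=cv2.cvtColor(im,cv2.COLOR_BGR2HSV);q=(W-H)@B
    m=(q[...,0]>-.058)&(q[...,0]<-.005)&(abs(q[...,1])<.036)&(q[...,2]>.02)&(h[...,1]<90)&(q[...,2]<.075)
    print(n,m.sum());k=q[m];print((k[np.argsort(k[:,1])][::max(1,len(k)//14)]*1000).round(0).tolist())
balls(W,im,'side');balls(r[2],r[1],'wrist')
```

```text
[0.5555 0.0639 0.1955] yaw 10.8 F [ 2.8  0.3 -0.2] bin xzy [ 5.530e+01  1.204e+02 -1.000e-01] tilt 7.0 off 5.3
walls 0 458 [-0.0568  0.0573] mid 0.0002
walls 0.02 564 [-0.0682  0.0686] mid 0.0002
walls 0.05 397 [-0.0778  0.078 ] mid 0.0001
lip [-47.5  38. ] gap to wall 2.0 heel [25.9 11.8]
side 286
[[-9.0, -36.0, 33.0], [-5.0, -33.0, 36.0], [-8.0, -32.0, 31.0], [-6.0, -31.0, 44.0], [-31.0, -26.0, 35.0], [-44.0, -24.0, 49.0], [-22.0, -19.0, 34.0], [-7.0, -13.0, 31.0], [-35.0, -8.0, 40.0], [-41.0, -6.0, 56.0], [-32.0, -2.0, 39.0], [-25.0, 4.0, 34.0], [-20.0, 9.0, 35.0], [-47.0, 13.0, 51.0], [-37.0, 28.0, 53.0]]
wrist 990
[[-19.0, -36.0, 44.0], [-8.0, -32.0, 28.0], [-16.0, -30.0, 32.0], [-15.0, -28.0, 30.0], [-17.0, -25.0, 32.0], [-17.0, -23.0, 32.0], [-24.0, -21.0, 33.0], [-7.0, 16.0, 27.0], [-5.0, 20.0, 26.0], [-22.0, 22.0, 33.0], [-25.0, 25.0, 35.0], [-22.0, 27.0, 33.0], [-19.0, 30.0, 31.0], [-6.0, 31.0, 51.0], [-26.0, 36.0, 38.0]]
```

Request:
step_arm --pt "1.8 0 3.6 0" --pt "5.8 0 -0.6 0" --pt "5.8 0 -0.6 0" --pt "5.8 0 -0.6 0" --pt "0 0 0 0"

```text
clock: 39.28
position: [0.5726, 0.0671, 0.1935]
tcp_rot: [[0.982, 0.187, -0.004], [0.187, -0.982, -0.0], [-0.004, -0.0, -1.0]]
force: [-3.9, 0.1, 8.8]
finger_gap: 0.0256
gripper_force: 53.9
```

Run:
```python
from h import *
s,p,y,r=chk('w28');scoop(p,tilt(*r)[1])
```

```text
[0.5726 0.0671 0.1935] yaw 10.79 F [-3.9  0.1  8.8] bin xzy [ 70.  110.9  -0.3] tilt -0.1 off 4.4
walls 0 437 [-0.0571  0.0572] mid 0.0
walls 0.02 503 [-0.0682  0.068 ] mid -0.0001
walls 0.05 380 [-0.0776  0.0779] mid 0.0001
lip [-42.   41.9] gap to wall 8.2 heel [27.6  6.8]
```

Request:
step_arm --pt "-1.5 0 -4.5 0" --pt "-3 0 0.8 0" --pt "-3 0 0.8 0" --pt "-2 0 0 0" --pt "0 0 0 0"

```text
clock: 39.95
position: [0.5644, 0.0655, 0.1963]
tcp_rot: [[0.982, 0.187, -0.0], [0.187, -0.982, -0.0], [-0.0, -0.0, -1.0]]
force: [1.2, 0.3, -2.6]
finger_gap: 0.0254
gripper_force: 52.7
```

Request:
step_arm --pt "2 0 4.5 0" --pt "5.8 0 0 0" --pt "5.8 0 0 0" --pt "5.8 0 0 0" --pt "0 0 0 0"

```text
clock: 40.58
position: [0.584, 0.0693, 0.1917]
tcp_rot: [[0.982, 0.187, -0.0], [0.187, -0.982, -0.0], [-0.0, 0.0, -1.0]]
force: [-3.3, -1.1, -0.2]
finger_gap: 0.0252
gripper_force: 53.0
```

Run:
```python
from h import *
s,p,y,r=chk('w29');scoop(p,tilt(*r)[1])
T=(r[2]-p)@np.array(s['tcp_rot']);h=cv2.cvtColor(r[1],cv2.COLOR_BGR2HSV)
s,c=cam('side');im=c['frame'][:,:,::-1].copy();np.save('side29.npy',cloud(c));cv2.imwrite('pics/side29.png',im)
b=cv2.resize(r[1][60:360,170:470],(400,400));a=cv2.resize(im[150:250,250:350],(400,400),interpolation=cv2.INTER_CUBIC);cv2.imwrite('pics/m29.png',np.hstack([b,a]))
```

```text
[0.584  0.0693 0.1917] yaw 10.8 F [-3.3 -1.1 -0.2] bin xzy [ 79.7 104.1  -0.2] tilt -7.5 off 3.6
walls 0 368 [-0.0571  0.0571] mid 0.0
walls 0.02 498 [-0.0681  0.0683] mid 0.0001
walls 0.05 375 [-0.0776  0.0777] mid 0.0001
lip [-40.  50.] gap to wall 11.7 heel [24.6  6.3]
```

Request:
step_arm --pt "0 0 -4 0" --pt "0 0 -8 0" --pt "0 0 -10 0" --pt "0 0 -12 0" --pt "0 0 -12 0" --pt "0 0 -10 0" --pt "0 0 -5 0" --pt "0 0 0 0"

```text
clock: 41.68
position: [0.5838, 0.0693, 0.2532]
tcp_rot: [[0.982, 0.187, 0.0], [0.187, -0.982, 0.0], [0.0, -0.0, -1.0]]
force: [0.2, -0.3, -1.7]
finger_gap: 0.0256
gripper_force: 52.7
```

Run:
```python
from h import *
s,p,y,r=chk('w30')
s,c=cam('side');im=c['frame'][:,:,::-1].copy();np.save('side30.npy',cloud(c));cv2.imwrite('pics/side30.png',im)
b=cv2.resize(r[1][60:360,170:470],(400,400));a=cv2.resize(im[120:240,240:360],(400,400),interpolation=cv2.INTER_CUBIC);cv2.imwrite('pics/m30.png',np.hstack([b,a]))
```

```text
[0.5838 0.0693 0.2532] yaw 10.8 F [ 0.2 -0.3 -1.7] bin xzy [106.7 159.4  -0.2] tilt -19.6 off 34.3
walls 0 259 [-0.0568  0.0572] mid 0.0002
walls 0.02 297 [-0.0682  0.0684] mid 0.0001
walls 0.05 203 [-0.0778  0.0779] mid 0.0001
```

View pics/m30.png

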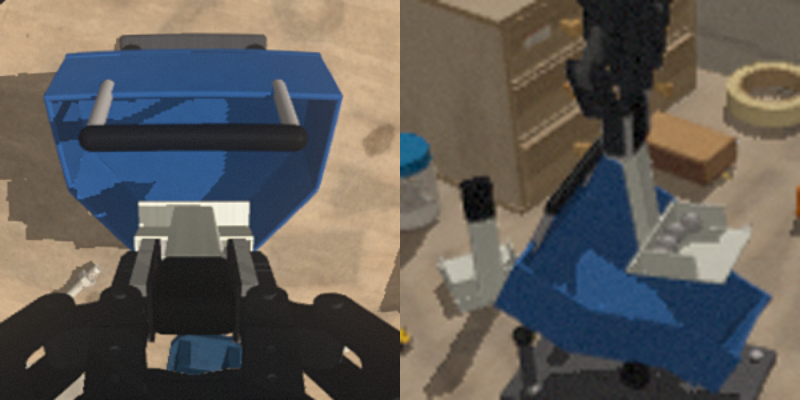

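The four balls appear to sit in the scoop, against its back wall at about (680,230) in the right crop, and the nose is empty. I'll carry it gently to the tray.

Run:
```python
from h import *
s,p,y=now();
plan(p,y,[(p[0],p[1],.30,y,2),(.508,-.13,.30,94.3,10)])
```

```text
[[np.float64(0.0), np.float64(0.0), np.float64(-23.7), np.float64(-0.0)], [np.float64(0.0), np.float64(0.0), np.float64(-23.7), np.float64(-0.0)]]
[[np.float64(-11.1), np.float64(18.2), np.float64(-0.0), np.float64(-8.4)], [np.float64(-13.7), np.float64(16.3), np.float64(-0.0), np.float64(-8.4)], [np.float64(-15.9), np.float64(14.2), np.float64(-0.0), np.float64(-8.4)], [np.float64(-17.8), np.float64(11.7), np.float64(-0.0), np.float64(-8.4)], [np.float64(-19.3), np.float64(9.0), np.float64(-0.0), np.float64(-8.4)], [np.float64(-20.4), np.float64(6.1), np.float64(-0.0), np.float64(-8.4)], [np.float64(-21.1), np.float64(3.1), np.float64(-0.0), np.float64(-8.4)], [np.float64(-21.3), np.float64(0.0), np.float64(-0.0), np.float64(-8.4)], [np.float64(-21.1), np.float64(-3.1), np.float64(-0.0), np.float64(-8.4)], [np.float64(-20.4), np.float64(-6.1), np.float64(-0.0), np.float64(-8.4)]]
```

Request:
step_arm --pt "0 0 -16 0" --pt "0 0 -20 0" --pt "0 0 -11 0" --pt "-11 18 0 -8.4" --pt "-14 16 0 -8.4" --pt "-16 14 0 -8.4" --pt "-18 12 0 -8.4" --pt "-19 9 0 -8.4" --pt "-20 6 0 -8.4"

```text
clock: 42.9
position: [0.5379, -0.0502, 0.2994]
tcp_rot: [[0.478, 0.879, -0.001], [0.879, -0.478, 0.0], [-0.0, -0.001, -1.0]]
force: [0.6, -0.6, -2.2]
finger_gap: 0.0253
gripper_force: 52.7
```

Request:
step_arm --pt "-21 3 0 -8.4" --pt "-21 0 0 -8.4" --pt "-21 -3 5 -8.4" --pt "-20 -6 10 -8" --pt "-20 0 20 0" --pt "-20 0 25 0" --pt "-18 0 25 0" --pt "-14 0 20 0" --pt "-8 0 15 0" --pt "0 0 10 0"

```text
clock: 44.15
position: [0.515, -0.2087, 0.169]
tcp_rot: [[-0.076, 0.997, -0.001], [0.997, 0.076, 0.0], [0.0, -0.001, -1.0]]
force: [0.6, -0.1, -2.3]
finger_gap: 0.0255
gripper_force: 52.7
```

Run:
```python
from h import *
s,p,y=now();print(p,y,s['force'])
s,c=cam('side');im=c['frame'][:,:,::-1].copy();W=cloud(c);np.save('side31.npy',W);cv2.imwrite('pics/side31.png',im)
r=save('w31');print(tilt(*r))
plan(p,y,[(.512,-.234,.118,94.3,3)])
```

```text
[ 0.5149837  -0.20869254  0.1689529 ] 94.34893654546696 [ 0.5738442  -0.08075577 -2.31276389]
(734, np.float64(-7.193547203364439), np.float64(0.003622870087402628))
[[np.float64(-8.3), np.float64(-1.6), np.float64(17.0), np.float64(0.0)], [np.float64(-8.3), np.float64(-1.6), np.float64(17.0), np.float64(0.0)], [np.float64(-8.3), np.float64(-1.6), np.float64(17.0), np.float64(0.0)]]
```

Request:
step_arm --pt "-8 -1 0 0" --pt "-10 -1 5 0" --pt "-6 0 12 0" --pt "-2 0 15 0" --pt "0 0 12 0" --pt "0 0 6 0" --pt "0 0 0 0"

```text
clock: 45.12
position: [0.5151, -0.2341, 0.1193]
tcp_rot: [[-0.077, 0.997, -0.001], [0.997, 0.077, 0.001], [0.001, -0.001, -1.0]]
force: [1.1, 1.0, -2.1]
finger_gap: 0.0252
gripper_force: 52.7
```

Run:
```python
from h import *
s,p,y=now();print(p,y,s['force']);r=save('w32');print(tilt(*r))
```

```text
[ 0.51507444 -0.23405101  0.1192673 ] 94.42600929450215 [ 1.13852123  0.96851925 -2.11025421]
(733, np.float64(-7.247665072918061), np.float64(0.003680099629411503))
```

Request:
step_arm --pt "-8 0 -2 0" --pt "-7 0 -3 0" --pt "-7 0 -3 0" --pt "-7 0 -2.5 0" --pt "-8 0 -2.5 0" --pt "-8 0 -2 0" --pt "-8 0 -1.5 0" --pt "-8 0 -1 0" --pt "-8 0 -1 0" --pt "-8 0 -0.5 0"

```text
clock: 46.42
position: [0.5211, -0.3118, 0.1388]
tcp_rot: [[-0.077, 0.997, -0.0], [0.997, 0.077, 0.0], [0.0, -0.0, -1.0]]
force: [0.6, 3.8, -1.0]
finger_gap: 0.0254
gripper_force: 53.5
```

```bash
cat >> h.py <<'E'
def trayballs(n,src='scene'):
    s,c=cam(src);im=c['frame'][:,:,::-1].copy();W=cloud(c);cv2.imwrite(f'pics/{n}.png',im);h=cv2.cvtColor(im,cv2.COLOR_BGR2HSV)
    m=(abs(W[...,0]-.51)<.066)&(abs(W[...,1]+.266)<.056)&(W[...,2]>.006)&(W[...,2]<.032)&(h[...,1]<110)
    k,l,st,ce=cv2.connectedComponentsWithStats(m.astype(np.uint8));
    for i in range(1,k):
        if st[i,4]>=6: print(src,st[i,4],st[i,:4],W[l==i].mean(0).round(3),W[l==i][:,2].max().round(3))
E
python3 - <<'E'
from h import *
s,p,y=now();print(p,y,s['force']);r=save('w33');print(tilt(*r))
trayballs('sc33');trayballs('sd33','side')
E
```

```text
[ 0.52106557 -0.31177362  0.13876003] 94.39173107937701 [ 0.62360901  3.79188746 -1.0469669 ]
(2110, np.float64(27.47961912506257), np.float64(0.00798308950862925))
scene 281 [389 282  24  25] [ 0.517 -0.301  0.023] 0.032
```

Request:
step_arm --pt "6 0 -0.5 0" --pt "8 0 -0.5 0" --pt "10 0 0 0" --pt "10 0 -1 0" --pt "8 0 -1 0" --pt "0 0 0 0"

```text
clock: 47.32
position: [0.5182, -0.2684, 0.1422]
tcp_rot: [[-0.078, 0.997, 0.0], [0.997, 0.078, 0.0], [0.0, 0.0, -1.0]]
force: [-0.1, -0.8, -1.3]
finger_gap: 0.0248
gripper_force: 53.5
```

Request:
step_arm --pt "0 0 -20 0" --pt "0 0 -30 0" --pt "10 0 -30 0" --pt "30 0 0 0" --pt "0 0 0 0"

```text
clock: 47.95
position: [0.5152, -0.2274, 0.2224]
tcp_rot: [[-0.08, 0.997, 0.001], [0.997, 0.08, 0.001], [0.001, 0.001, -1.0]]
force: [0.6, -1.2, -2.1]
finger_gap: 0.0255
gripper_force: 53.6
```

Run:
```python
from h import *
s,p,y=now();print(p,y,s['force']);r=save('w34');print(tilt(*r))
trayballs('sc34');trayballs('sd34','side')
h=cv2.cvtColor(r[1],cv2.COLOR_BGR2HSV);W=r[2]
m=(abs(W[...,0]-.51)<.064)&(abs(W[...,1]+.266)<.056)&(W[...,2]>.008)&(W[...,2]<.03)&(h[...,1]<110);k,l,st,ce=cv2.connectedComponentsWithStats(m.astype(np.uint8))
for i in range(1,k):
    if st[i,4]>8:print('wrist',st[i],W[l==i].mean(0).round(3))
```

```text
[ 0.51518606 -0.22735223  0.22241983] 94.56475514839687 [ 0.62987119 -1.17499538 -2.14370256]
(2114, np.float64(27.74584507450173), np.float64(0.008057417527694817))
scene 81 [399 288  13  18] [ 0.516 -0.314  0.016] 0.023
side 62 [380 166  18   8] [ 0.518 -0.311  0.016] 0.022
```

Run:
```python
from h import *
for src in('scene','side'):
    s,c=cam(src);im=c['frame'][:,:,::-1].copy();W=cloud(c);h=cv2.cvtColor(im,cv2.COLOR_BGR2HSV)
    m=(abs(W[...,0]-.51)<.066)&(abs(W[...,1]+.266)<.057)&(W[...,2]>.006)&(W[...,2]<.032)&(h[...,1]<130)
    q=W[m];print(src,len(q),q.min(0).round(3),q.max(0).round(3));
    for t in(.008,.012,.016,.0185):
        print(t,np.round(np.histogram(q[q[:,2]>t][:,0],bins=np.arange(.474,.57,.004))[0]).tolist())
    # leftovers in the bin nose
    b=(W-H)@B;m=(b[...,0]>-.06)&(b[...,0]<.1)&(abs(b[...,1])<.034)&(b[...,2]>.016)&(b[...,2]<.04)&(h[...,1]<80)&(h[...,2]>70);print('left in bin',m.sum())
    q=W[(W[...,2]>.01)&(abs(W[...,0]-.51)<.07)&(abs(W[...,1]+.35)<.02)];print('beyond tray',len(q))
```

```text
scene 91 [ 0.488 -0.321  0.006] [ 0.575 -0.223  0.027]
0.008 [0, 0, 0, 5, 9, 5, 3, 6, 8, 6, 3, 5, 8, 8, 1, 3, 6, 5, 4, 0, 0, 0, 0]
0.012 [0, 0, 0, 3, 9, 5, 3, 4, 6, 6, 3, 5, 8, 8, 1, 3, 6, 5, 4, 0, 0, 0, 0]
0.016 [0, 0, 0, 1, 3, 3, 2, 2, 5, 5, 3, 1, 5, 6, 1, 2, 3, 4, 2, 0, 0, 0, 0]
0.0185 [0, 0, 0, 1, 1, 1, 0, 0, 3, 1, 1, 0, 1, 3, 1, 1, 2, 2, 0, 0, 0, 0, 0]
left in bin 0
beyond tray 0
side 66 [ 0.488 -0.319  0.009] [ 0.55  -0.303  0.023]
0.008 [0, 0, 0, 4, 4, 7, 1, 4, 6, 4, 2, 4, 6, 5, 1, 4, 5, 5, 3, 1, 0, 0, 0]
0.012 [0, 0, 0, 3, 4, 6, 1, 4, 5, 4, 2, 4, 5, 5, 1, 4, 4, 3, 2, 0, 0, 0, 0]
0.016 [0, 0, 0, 1, 3, 4, 0, 3, 3, 3, 1, 2, 4, 2, 1, 1, 3, 3, 2, 0, 0, 0, 0]
0.0185 [0, 0, 0, 1, 2, 3, 0, 1, 2, 1, 0, 0, 2, 0, 1, 0, 1, 1, 0, 0, 0, 0, 0]
left in bin 0
beyond tray 7
```

Request:
step_arm --pt "8 0 40 0" --pt "0 0 30 0" --pt "0 0 5 0" --pt "8 0 0 0" --pt "8 0 0 0" --pt "8 0 1 0" --pt "8 0 1.5 0" --pt "8 0 2 0" --pt "8 0 2 0" --pt "0 0 0 0"

```text
clock: 49.45
position: [0.5111, -0.1746, 0.1415]
tcp_rot: [[-0.076, 0.997, 0.002], [0.997, 0.076, -0.001], [-0.002, 0.002, -1.0]]
force: [-2.9, 0.3, 10.7]
finger_gap: 0.0252
gripper_force: 54.1
```

Run:
```python
from h import *
s,p,y=now();print(p,y,s['force']);r=save('w36');print(tilt(*r))
```

```text
[ 0.51110657 -0.17458658  0.14147628] 94.3540253945391 [-2.89073928  0.33007872 10.71250717]
(1084, np.float64(3.6682343987166637), np.float64(0.008526476788541612))
```

Request:
step_arm --pt "6 0 1 0" --pt "0 0 -10 0" --pt "25 0 0 0" --pt "30 0 0 0" --pt "18 0 10 0" --pt "0 0 22 0" --pt "0 0 6 0" --pt "0 0 0 0"

```text
clock: 50.5
position: [0.5043, -0.0953, 0.1109]
tcp_rot: [[-0.076, 0.997, -0.001], [0.997, 0.076, -0.0], [0.0, -0.001, -1.0]]
force: [-0.2, -0.3, -1.2]
finger_gap: 0.0255
gripper_force: 52.5
```

Run:
```python
from h import *
s,p,y=now();print(p,y,s['force']);r=save('w37');print(tilt(*r))
W=r[2];T=(W-p)@np.array(s['tcp_rot']);h=cv2.cvtColor(r[1],cv2.COLOR_BGR2HSV)
m=(abs(T[...,1])>.02)&(abs(T[...,1])<.033)&(T[...,2]>.07)&(T[...,2]<.2)&(T[...,0]<.012)&(T[...,0]>-.08)&(h[...,1]<50)&(h[...,2]>100);q=W[m];print(m.sum(),np.percentile(q[:,2],[2,50,98]) if m.sum() else 0)
```

```text
[ 0.50427502 -0.09532221  0.11092462] 94.3577812858796 [-0.17570333 -0.31214695 -1.210221  ]
(1039, np.float64(2.4994278016364087), np.float64(0.008288514360412013))
1812 [0.00582049 0.00800815 0.02904235]
```

Request:
step_arm --pt "0 0 3 0" --pt "0 0 2 0" --pt "0 0 0 0"

```text
clock: 50.92
position: [0.5049, -0.0946, 0.1073]
tcp_rot: [[-0.077, 0.997, 0.001], [0.997, 0.077, 0.0], [0.0, 0.001, -1.0]]
force: [-0.9, 1.5, 8.0]
finger_gap: 0.0254
gripper_force: 53.7
```

Contact at 8 N; I'll release and rise clear.

Request:
step_arm --pt "0 0 -0.5 0" --pt "0 0 0 0" --pt "0 0 0 0" --pt "0 0 -40 0" --pt "0 0 -50 0" --pt "0 0 -60 0" --pt "0 0 0 0" --fingers 0.3

```text
clock: 51.8
position: [0.5068, -0.0952, 0.2614]
tcp_rot: [[-0.076, 0.997, 0.009], [0.997, 0.076, -0.001], [-0.002, 0.009, -1.0]]
force: [0.2, 0.1, -1.2]
finger_gap: 0.0556
gripper_force: 0.0
```

Run:
```python
from h import *
s,p,y=now();r=save('w38');T=r[2];q=T[(abs(T[...,0]-.505)<.06)&(abs(T[...,1]+.1)<.09)&(T[...,2]>.09)&(T[...,2]<.14)];print('scoop',len(q),cv2.minAreaRect(q[:,:2].astype(np.float32)),q[:,2].max(),p,s['finger_gap'])
trayballs('sc38');trayballs('sd38','side')
W=cloud(env.read_camera('side'));im=cv2.imread('pics/sd38.png');h=cv2.cvtColor(im,cv2.COLOR_BGR2HSV)
k=h[...,2]<70;d=W[k]-H;xp=d[:,0]*cos(_a:=np.radians(10.9))+d[:,1]*sin(_a);m=(abs(np.hypot(xp,d[:,2])-.152)<.012)&(xp>.03)&(xp<.13)&(d[:,2]>.09)&(abs(-d[:,0]*sin(_a)+d[:,1]*cos(_a))<.055);print('bar',m.sum(),xp[m].mean(),d[m,2].mean())
q=(W-H)@B;mm=(h[...,0]>100)&(h[...,0]<125)&(h[...,1]>110)&(abs(q[...,2]-.012)<.006)&(q[...,0]>-.03)&(q[...,0]<.1)&(abs(q[...,1])<.06);f=q[mm];print('floor slope err',len(f),np.polyfit(f[:,0],f[:,2],1))
```

```text
scoop 679 ((0.5040096044540405, -0.08755053579807281), (0.026402156800031662, 0.013721470721065998), 3.748739004135132) 0.13184780678827496 [ 0.5067569  -0.09521677  0.2614097 ] 0.05555088964099403
scene 82 [399 288  13  18] [ 0.516 -0.314  0.016] 0.024
side 62 [380 166  18   8] [ 0.518 -0.31   0.016] 0.023
bar 129 0.061990727033774305 0.14142076166685041
floor slope err 947 [-0.00575219  0.0120047 ]
```

```bash
python3 -c "
from cell import env
print(env.close_job())"
```

```text
the job is handed in; nothing more can be done
None
```

The job is handed in, at about 52 s of the 72 s allowed: the bin is left tipped at about 26° (its stop), all four balls are in the orange tray, and the scoop stands upright and released near the tray. On my first try the scoop caught the handle bar and pushed the bin partly back, so I took the scoop out, raised the bin to its stop again by the handle, and then scooped.

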